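Open the bays of the rotating charging dock

ROBOT

A 7-joint arm with a two-finger parallel gripper is mounted at the origin on a cart in front of the work surface, level with it; the furniture and walls round the work are solid. World frame = base frame: x ahead of the robot, y to its left, z up, the work surface at z = 0. Lengths are in m, angles in rad, forces in N, time in s.
With the tool pointing down it reaches from about 0.4 to 0.85 m from the base axis. Payload 4.5 kg.
Tool frame: the origin (TCP) lies at the very end of the fingers, on their centre line; the grasp point (between the pads) lies 19 mm behind it; z points along the fingers, y is the line along which they close (so a half turn about z gives the same grasp; the last joint's range is limited). The gripper opens to 88 mm and grips with 3 to 60 N. Pads are 18 mm wide; open, the fingers measure 123 mm over their backs; the gripper's body (75 mm by 187 mm) begins 45 mm behind the grasp point.
Start: joints at [-1.192, 0.689, -0.195, 1.565, 0.157, 0.902, -0.215], TCP at [0.211, 0.588, 0.239] pointing down, gripper open.
Joint ranges: [-3.01, 3.01], [-0.46, 2.08], [-1.47, 1.51], [0.13, 2.56], [-1, 4.14], [0.04, 2.09], [-2.66, 2.66]. Speed limits (rad/s): [2.57, 2.57, 3.14, 3.14, 3.14, 3.14, 3.14].

INTERFACE

Orientations are given as a unit quaternion [x, y, z, w].
In Python, from plant import r, optics gives the robot as it stands.
- The arm moves only by the tool servo_tool, never from a script. Its arguments are lists of equal length, an entry for each row: "translation": the shift along the tool's x, y, z in m, a list of three; "turn": the turn, a rotation vector about the tool's x, y, z in rad, a list of three. In form: {"translation": [[dx, dy, dz], ...], "turn": [[rx, ry, rz], ...]}. A call has 1 to 10 rows; each row shifts and turns the commanded pose from where the row before left it, along the tool's axes as they then stand; what a row does not reach is not made up. A row lasts 1/8 s, in which the tool goes at most 62.5 mm and 10.7 degrees, less where a joint would pass 70% of its speed; a pose out of reach is approached as far as the arm can. A call is refused whole if a number of a shift passes 0.0625 or a number of a turn 0.188, either way. A call with a gripper value outside its range is refused whole. "grip" is the opening, from 0 (shut) to 1 (fully open), set as the call begins (left out, the last holds). The fingers move at their own pace and stop on an object; "grip_force" is the grip in N (left out, the last holds). Time passes only in rows, so rows that do not move let the fingers close. It gives the time, the measured TCP pose, the force, the opening and the grip force at its end, in the units of the state.
- r.get_state(): the state, without advancing time (a new reading comes with each control period).
- optics.snapshot(name): name is "side" or "top" or "wrist"; returns a dict with "img" (384x512x3 uint8, red, green, blue), "z_map" (384x512 float32, m along the optical axis (not along the pixel's ray), 0 where there is no reading), "mtx" (3x3 intrinsics, pixels), "R" (3x3) and "t" (3): a world point X has camera coordinates R X + t. Camera axes: x right, y down, z forward; pixel columns grow to the right and rows downward; lengths in m; the calibration is good to about 2 mm. A picture is of the moment at which its call begins.
- r.finish_job(): hands the job in; it is judged then, once.
The state is a dict: "clock": time; "q": joint angles; "qd": joint speeds; "joint_torque": joint torques, N m; "tool_pos": TCP position; "eef_rot": TCP orientation; "contact_force": force on the tool from outside, world axes, zero at the start; "moment": the same for the moment, N m; "opening": opening from 0.0 (shut) to 1.0 (fully open); "finger_force": force on a finger pad.
Only numpy, scipy, OpenCV 4.12 (cv2) and the standard library are available. Lean on these libraries where they do the work, as an engineer would, in place of code of your own. Each camera call takes 0.05 s, during which the arm holds its last target. There are 200 camera calls.

TASK

The rotating charging dock on the desk has snap-in covers over some of its battery bays, on the open side and on the side under the hood. Using the flat lever tool, not the fingers, lever every cover up out of its catch, then put it in the wooden tray; turn the dock by its post half a turn until it clicks to get at the covers under the hood. Finish with all covers and the lever tool lying in the tray and the dock clicked at its second stop, and leave the ink bottle and the rubber stamp where they are.

Things in the scene. Friction and masses are not known exactly. Their poses are not given: they have to be found in the camera images.
- dock: fixed base of the dock, about 253 x 250 mm, origin at the turntable's centre on the desk top (z = 0), z up. Its open side faces its own -x; a grey hood (top 84, underside 78 mm above the desk) covers local x = +30 to +130 mm. The turntable is 232 mm across, disc top z = 30 mm, bay deck z = 48 mm; seated covers have their underside at z = 42 mm. Two bays at the front, two more at the back.
- carousel (a joint): turn of the turntable in the dock, rad, anticlockwise from above; 0 at the start = first stop, 3.14 = second stop (half a turn). It clicks into a sprung detent at each stop; about 6 N at the post takes it out. Between the stops it stays where it is left.
- post (a point): top centre of the upright round metal post (16 mm in diameter, free for 50 mm below this point) by which the turntable is turned; it stands on the turntable 58 mm from its centre, top 98 mm above the desk. At the first stop it is on the dock's own +y side; turning anticlockwise it passes the open side to the -y side.
- bay1 (a point): middle of the seat of bay 1 (z = 42 mm), where its seated cover's origin lies; outward is the turntable's -x (open side at the first stop). At the middle of the cover's outer edge, 25 mm outward, is a pry window 28 mm wide: from a metal sill (top z = 34 mm, 3 to 8 mm outside the edge) up to the cover's underside at z = 42 mm; a level blade can enter from outside and go under the cover.
- bay2 (a point): the same for bay 2, next to bay 1, 76 mm apart; outward is the turntable's -x. In every bay two steel spring noses (8 mm round, tops at z = 55.5 mm, 18.5 mm either side of the window's middle) overlap the cover's outer edge by 2 mm. Raising that edge with 5 to 8 N pushes them back.
- bay3 (a point): the same for bay 3, under the hood at the first stop; outward is the turntable's +x. Once the underside of a cover's outer edge is 14 mm or more above its seat, the noses spring in beneath it and it stays up, tilted 0.22 to 0.26 rad on its inner edge, its origin about 5 mm higher, so that its sides can be gripped above the deck.
- bay4 (a point): the same for bay 4, next to bay 3, 76 mm apart; outward is the turntable's +x
- cover1: white snap-in cover, in bay 1 (open side at the start): plate 50 mm long (x), 46 mm wide (y), 6 mm thick; origin at the centre of its underside, z up. Its -x edge is the outer edge (towards the rim of the turntable), which is to be levered up. Snapped in, its top is flush with the deck and it cannot be gripped. None if absent at this start.
- cover2: white snap-in cover, in bay 2 (open side at the start): plate 50 mm long (x), 46 mm wide (y), 6 mm thick; origin at the centre of its underside, z up. Its -x edge is the outer edge (towards the rim of the turntable), which is to be levered up. Snapped in, its top is flush with the deck and it cannot be gripped. None if absent at this start.
- cover3: white snap-in cover, in bay 3 (under the hood at the start): plate 50 mm long (x), 46 mm wide (y), 6 mm thick; origin at the centre of its underside, z up. Its -x edge is the outer edge (towards the rim of the turntable), which is to be levered up. Snapped in, its top is flush with the deck and it cannot be gripped. None if absent at this start.
- cover4: white snap-in cover, in bay 4 (under the hood at the start): plate 50 mm long (x), 46 mm wide (y), 6 mm thick; origin at the centre of its underside, z up. Its -x edge is the outer edge (towards the rim of the turntable), which is to be levered up. Snapped in, its top is flush with the deck and it cannot be gripped. None if absent at this start.
- lever_tool: loose flat opening lever, 140 mm long: dark wooden handle 80 x 20 x 16 mm and a steel blade 14 mm wide, 3 mm thick (2 mm at the tip), along +x; origin at the middle of the underside of the handle, the tip at x = +100 mm, the blade at mid height, z = 8 mm above the underside
- tray: fixed open wooden tray, 240 x 180 mm outside, 30 mm high, walls and floor 5 mm; origin at the centre of its underside, long side along its x
- tray_in (a point): centre of the tray's inner floor
- ink: square dark blue ink bottle with a black cap, 50 x 50 x 67 mm, origin at the centre of its underside; leave alone
- stamp: wooden rubber stamp, 26 x 40 x 57 mm, origin at the centre of its underside; leave alone

How it is judged:
At the end, for the whole second after the job is handed in: every cover that is present and the lever tool lie at rest inside the tray (origins within its walls and less than 40 mm above its floor), and the turntable is clicked at its second stop (joint above 3.07) (x of cover1 in the frame of tray_in between -0.115 and 0.115 m and y of cover1 in the frame of tray_in between -0.085 and 0.085 m and z of each of cover1, cover2, cover3, cover4, lever_tool in the frame of tray_in below 0.04 m and linear speed of each of cover1, cover2, cover3, cover4, lever_tool below 0.02 m/s and x of cover2 in the frame of tray_in between -0.115 and 0.115 m and y of cover2 in the frame of tray_in between -0.085 and 0.085 m and x of cover3 in the frame of tray_in between -0.115 and 0.115 m and y of cover3 in the frame of tray_in between -0.085 and 0.085 m and x of cover4 in the frame of tray_in between -0.115 and 0.115 m and y of cover4 in the frame of tray_in between -0.085 and 0.085 m and x of lever_tool in the frame of tray_in between -0.115 and 0.115 m and y of lever_tool in the frame of tray_in between -0.085 and 0.085 m and value of joint carousel above 3.07 rad); the robot touches nothing.
It fails at once if the fingers push or pull a cover that is still snapped in (more than 3 N) ((distance between cover1 and bay1 below 0.003 m and contact force between the fingers and cover1 above 3 N) or (distance between cover2 and bay2 below 0.003 m and contact force between the fingers and cover2 above 3 N) or (distance between cover3 and bay3 below 0.003 m and contact force between the fingers and cover3 above 3 N) or (distance between cover4 and bay4 below 0.003 m and contact force between the fingers and cover4 above 3 N)).
It fails at once if the ink bottle is moved more than 30 mm (distance of ink from where it was at the start of the episode above 0.03 m).
It fails at once if the rubber stamp is moved more than 30 mm (distance of stamp from where it was at the start of the episode above 0.03 m).
Of cover1, cover2 only 1 to 2 are there at a start; the rules pass over those that are not, and their reading is None.
Of cover3, cover4 only 1 to 1 are there at a start; the rules pass over those that are not, and their reading is None.
At some moment in a run one of lever_tool may be knocked a few centimetres aside while the robot is not near it.
It also fails if it takes over 210 s, if anything falls off the work surface, if the arm or the gripper's body presses on something with over 40 N, if the wrist force passes 120 N, or if a joint passes its speed limit or range.

## Working session

There is one attempt and no reset: what is moved stays moved. The work goes in short steps, Python scripts to look and compute and a tool call to move; the robot and the scene stay as the last step left them, time stands still between calls to the robot, and variables do not carry over. Pictures are saved under pics/ and viewed, at most 14 in all, crops included, and the job is handed in when it is done.

Besides the shell and the picture viewer there is one more tool, called after "Request:" as name(argument=value, ...), one argument or row to a line, values as JSON. servo_tool: Moves the arm, as the interface text tells. Its arguments: {"type":"object","properties":{"translation":{"type":"array"},"turn":{"type":"array"},"grip":{"type":"number"},"grip_force":{"type":"number"}},"required":["translation","turn"]}

```bash
ls; mkdir -p pics; python3 - <<'E'
from plant import r, optics
import cv2,numpy as np
s=r.get_state(); print({k:np.round(v,3) for k,v in s.items()})
for n in ("side","top","wrist"):
    d=optics.snapshot(n); cv2.imwrite(f"pics/{n}0.png",d["img"][:,:,::-1]); np.savez(f"{n}0.npz",**d)
    print(n,np.round(d["mtx"],1).tolist(),np.round(d["R"],3).tolist(),np.round(d["t"],3))
a=[cv2.imread(f"pics/{n}0.png") for n in ("top","side")]
cv2.imwrite("pics/m0.png",cv2.resize(np.vstack(a),(450,600))) 
E
```

```text
pics
{'clock': np.float64(0.0), 'q': array([-1.192,  0.69 , -0.195,  1.566,  0.157,  0.902, -0.215]), 'qd': array([ 0.   ,  0.   ,  0.002, -0.001, -0.002,  0.   , -0.   ]), 'joint_torque': array([ 0.0000e+00, -5.2755e+01, -1.2670e+00, -1.5342e+01, -5.3000e-02,
        7.0000e-03,  0.0000e+00]), 'tool_pos': array([0.211, 0.588, 0.238]), 'eef_rot': array([ 0.171,  0.985, -0.001, -0.   ]), 'contact_force': array([ 0.179, -0.592,  0.166]), 'moment': array([ 0.04 , -0.016, -0.043]), 'finger_force': np.float64(0.0), 'opening': np.float64(0.998)}
side [[449.2, 0.0, 256.0], [0.0, 449.2, 197.1], [0.0, 0.0, 1.0]] [[0.999, -0.05, -0.021], [-0.046, -0.588, -0.808], [0.028, 0.808, -0.589]] [-0.58   0.055  1.213]
top [[392.3, 0.0, 256.3], [0.0, 392.3, 180.4], [0.0, 0.0, 1.0]] [[0.028, -0.999, 0.031], [-0.986, -0.032, -0.162], [0.163, -0.026, -0.986]] [-0.105  0.584  0.925]
wrist [[291.6, 0.0, 258.7], [0.0, 291.6, 189.8], [0.0, 0.0, 1.0]] [[0.337, 0.941, -0.002], [0.896, -0.321, 0.307], [0.288, -0.105, -0.952]] [-0.625 -0.042  0.391]
```

View pics/top0.png

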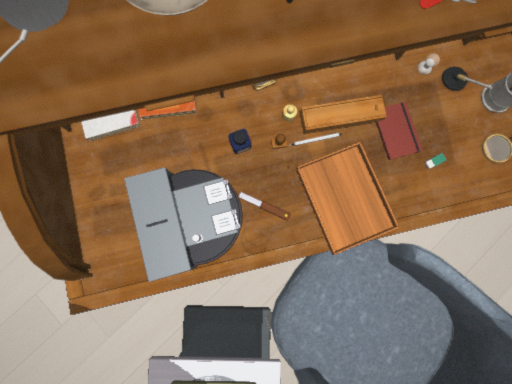

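View pics/side0.png

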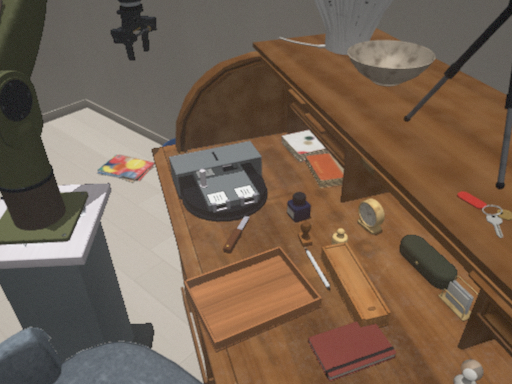

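The top view shows the open side facing world −y (image right) with two white covers at about (217,193) and (224,223), and the post at (197,238). The lever is at about (265,206), the tray at (347,197), the ink bottle at (240,141) and the stamp at (279,141). I'll measure these next.

```bash
cat > h.py <<'E'
import cv2,numpy as np
from scipy.spatial.transform import Rotation as Ro
from plant import r, optics
def snap(n,f=None):
    d=optics.snapshot(n)
    if f: cv2.imwrite(f"pics/{f}.png",d["img"][:,:,::-1])
    return d
def world(d):
    z=d["z_map"]; v,u=np.mgrid[:z.shape[0],:z.shape[1]]
    K=d["mtx"]; c=np.stack([(u-K[0,2])/K[0,0]*z,(v-K[1,2])/K[1,1]*z,z],-1)
    return (c-d["t"])@d["R"]
def onplane(d,uv,h):
    K=d["mtx"];uv=np.atleast_2d(np.asarray(uv,float))
    ray=np.c_[(uv-K[:2,2])/[K[0,0],K[1,1]],np.ones(len(uv))]@d["R"]
    C=-d["R"].T@d["t"]; return C+ray*((h-C[2])/ray[:,2])[:,None]
def proj(d,X):
    c=np.atleast_2d(X)@d["R"].T+d["t"]; p=c@d["mtx"].T; return p[:,:2]/p[:,2:]
def go(pos,yaw=None,tilt=0):
    """tool down, tool y (closing) axis at world angle yaw; prints turn and shift in tool axes"""
    s=r.get_state(); R0=Ro.from_quat(s["eef_rot"])
    if yaw is not None:
        y=np.array([np.cos(yaw),np.sin(yaw),0]); z=np.array([0,0,-1.]); x=np.cross(y,z)
        R1=Ro.from_matrix(np.c_[x,y,z]); 
        print("turn",np.round((R0.inv()*R1).as_rotvec(),3))
    else: R1=R0
    d=np.array(pos)-s["tool_pos"]
    print("shift in old axes",np.round(R0.inv().apply(d),4),"new axes",np.round(R1.inv().apply(d),4))
E
python3 - <<'E'
from h import *
for n in ("top","side"):
    d=dict(np.load(n+"0.npz")); W=world(d); H=W[...,2]; im=d["img"]; hsv=cv2.cvtColor(im,cv2.COLOR_RGB2HSV)
    x,y=W[...,0],W[...,1]; 
    print(n,"desk z",np.median(H[(x>.45)&(x<.75)&(y<-.05)&(y>-.4)]))
    ws=(x>.2)&(x<1)&(y>-.6)&(y<.6)&(d["z_map"]>0)
    def blobs(name,m,h,amin=30):
        k,l,st,c=cv2.connectedComponentsWithStats((m&ws).astype(np.uint8))
        for i in range(1,k):
            if st[i,4]<amin: continue
            cn=max(cv2.findContours((l==i).astype(np.uint8),0,1)[0],key=cv2.contourArea)[:,0]
            P=onplane(d,cn,h)[:,:2]; (cx,cy),(w,hh),a=cv2.minAreaRect((P*1000).astype(np.float32))
            print(" ",name,st[i].tolist(),"px",c[i].round(1),"ctr",round(cx,1),round(cy,1),"size",round(w,1),round(hh,1),"ang",round(a,1))
    S,V=hsv[...,1],hsv[...,2]
    blobs("hood",(H>.078)&(H<.09)&(S<60)&(V>60),.084,300)
    blobs("white",(S<40)&(V>190)&(H<.07),.048)
    blobs("post",(H>.088)&(H<.105)&(S<70),.098,5)
    blobs("tray",(H>.02)&(H<.036)&(S>80),.03,150)
    blobs("blade",(S<60)&(V>120)&(H<.025)&(H>-.01),.0095,15)
    blobs("handle",(H>.008)&(H<.025)&(S>60)&(V<130),.016,30)
    blobs("ink",(hsv[...,0]>100)&(hsv[...,0]<135)&(S>80)&(V<120)&(H<.08),.05,30)
E
python3 - <<'E'
import cv2
cv2.imwrite("pics/c0.png",cv2.resize(cv2.imread("pics/top0.png")[120:290,120:330],None,fx=3.5,fy=3.5,interpolation=2))
E
```

```text
top desk z 0.0030953780949032447
  hood [125, 168, 66, 114, 4587] px [157.1 224.3] ctr 473.0 142.5 size 248.8 99.9 ang 17.3
  white [82, 111, 52, 27, 742] px [106.1 123.7] ctr 722.5 287.5 size 43.4 130.0 ang 19.0
  white [295, 133, 44, 12, 115] px [316.8 138.5] ctr 699.7 -238.1 size 7.1 113.3 ang 14.4
  white [427, 160, 7, 8, 38] px [429.9 163.3] ctr 644.8 -527.7 size 18.2 13.1 ang 24.6
  white [205, 182, 26, 22, 382] px [216.3 192.2] ctr 555.2 7.7 size 45.6 57.2 ang 17.9
  white [240, 193, 22, 13, 108] px [250.3 199.1] ctr 539.8 -73.5 size 55.4 11.9 ang 67.2
  white [212, 211, 28, 23, 409] px [224.6 221.9] ctr 482.9 -15.7 size 45.8 58.2 ang 17.5
  white [153, 258, 150, 41, 2567] px [242.7 283.6] ctr 317.1 -37.5 size 76.1 364.0 ang 15.2
  post [193, 235, 7, 6, 37] px [195.9 237.5] ctr 441.5 48.1 size 11.3 13.9 ang 1.6
  tray [139, 98, 57, 20, 453] px [168.7 109.8] ctr 768.3 147.6 size 33.7 146.6 ang 14.0
  tray [301, 108, 84, 24, 162] px [336.1 123.8] ctr 746.2 -307.0 size 220.0 60.9 ang 85.1
  tray [55, 127, 25, 134, 374] px [ 67.4 194.9] ctr 546.0 381.3 size 343.2 9.4 ang 14.9
  tr
[... 3201 characters left out ...]
x [305.3 236.7] ctr 694.4 -149.0 size 22.3 19.6 ang 85.7
  handle [399, 245, 27, 29, 149] px [410.2 259.3] ctr 922.6 -242.2 size 16.2 97.0 ang 18.1
  handle [187, 249, 130, 50, 695] px [250.5 270. ] ctr 552.7 -308.4 size 231.6 169.1 ang 23.2
  handle [321, 252, 68, 76, 382] px [351.5 300.7] ctr 747.6 -322.2 size 64.6 230.4 ang 26.9
  handle [425, 273, 13, 14, 50] px [430.4 279.2] ctr 948.4 -308.6 size 13.9 40.2 ang 20.0
  handle [185, 287, 136, 63, 691] px [255.2 323.6] ctr 541.1 -392.4 size 144.9 291.9 ang 78.9
  handle [459, 335, 28, 13, 137] px [471.7 341.2] ctr 970.1 -465.7 size 63.0 16.3 ang 13.0
  handle [308, 337, 88, 40, 408] px [353.9 359.6] ctr 731.6 -493.1 size 78.4 161.8 ang 78.6
```

View pics/c0.png

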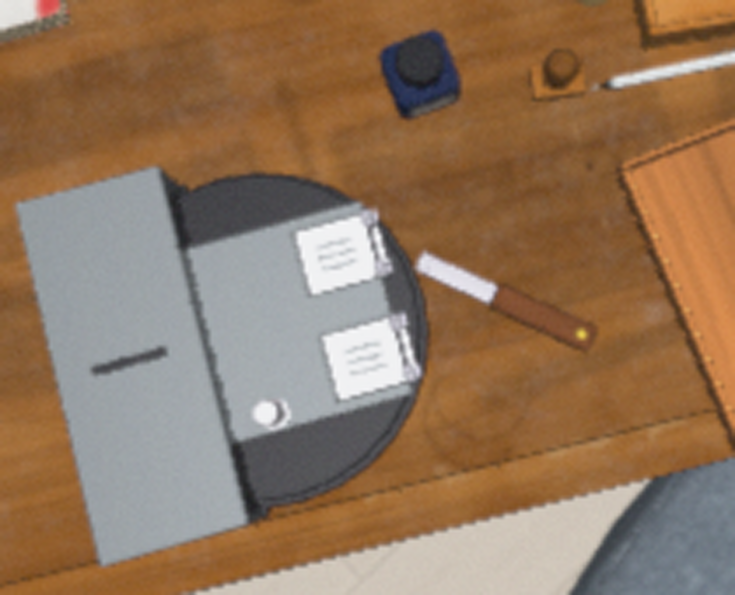

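Dock geometry: both front bays are filled, and the centre is at about (0.495, 0.064). Dock x points at 107.3° and the lever's yaw is about 67°. I'll move above the lever.

Request:
servo_tool(
  translation=[
    [-0.041,-0.043,0.005],
    [-0.041,-0.043,0.005],
    [-0.041,-0.043,0.005],
    [-0.041,-0.043,0.005],
    [-0.041,-0.043,0.005],
    [-0.041,-0.043,0.005],
    [-0.041,-0.043,0.005],
    [-0.041,-0.043,0.005],
    [-0.041,-0.043,0.005],
    [-0.041,-0.043,0.005],
  ],
  turn=[
    [0,0,0],
    [0,0,0],
    [0,0,0],
    [0,0,0],
    [0,0,0],
    [0,0,0],
    [0,0,0],
    [0,0,0],
    [0,0,0],
    [0,0,0],
  ],
  grip=0.6,
)

```text
clock: 1.4
tool_pos: [0.4525, 0.0433, 0.1886]
eef_rot: [0.171, 0.985, 0.0, 0.0]
contact_force: [0.5, -0.2, 0.1]
opening: 0.6
finger_force: 0.0
```

Request:
servo_tool(
  translation=[
    [-0.041,-0.043,0.01],
    [-0.041,-0.043,0.01],
    [-0.041,-0.043,0.01],
    [0,0,0],
    [0,0,0],
    [0,0,0],
    [0,0,0],
  ],
  turn=[
    [0,0,0],
    [0,0,0],
    [0,0,0],
    [0,0,0.18],
    [0,0,0.18],
    [0,0,0.18],
    [0,0,0.18],
  ],
)

```text
clock: 2.28
tool_pos: [0.5238, -0.118, 0.1585]
eef_rot: [0.51, 0.86, 0.0, -0.0]
contact_force: [0.7, 0.7, 0.1]
opening: 0.602
finger_force: 0.0
```

Request:
servo_tool(
  translation=[
    [0,0,0],
    [0,0,0],
    [0,0,0],
    [0,0,0],
    [0,0,0],
    [0,0,0],
    [0,0,0],
  ],
  turn=[
    [0,0,0.18],
    [0,0,0.18],
    [0,0,0.18],
    [0,0,0.18],
    [0,0,0.18],
    [0,0,0.01],
    [0,0,0],
  ],
)

```text
clock: 3.15
tool_pos: [0.5239, -0.1179, 0.1586]
eef_rot: [0.834, 0.552, -0.0, -0.0]
contact_force: [-0.7, 0.2, -0.3]
opening: 0.598
finger_force: 0.0
```

```bash
cat >> h.py <<'E'
def tool():
    """lever pose from both outer cameras: handle origin (mm), yaw deg"""
    for n in ("top","side"):
        d=snap(n);W=world(d);x,y,H=W[...,0],W[...,1],W[...,2];hsv=cv2.cvtColor(d["img"],cv2.COLOR_RGB2HSV)
        m=(hsv[...,1]<60)&(hsv[...,2]>120)&(H<.03)&(H>-.01)&(x>.3)&(x<.75)&(y<0)&(y>-.5)
        k,l,st,c=cv2.connectedComponentsWithStats(m.astype(np.uint8))
        for i in range(1,k):
            if 40<st[i,4]<250:
                cn=max(cv2.findContours((l==i).astype(np.uint8),0,1)[0],key=cv2.contourArea)[:,0]
                h=np.median(H[l==i]); q=cv2.minAreaRect((onplane(d,cn,.0095)[:,:2]*1000).astype(np.float32))
                print(n,"blade",np.round(q[0],1),np.round(q[1],1),"ang",round(q[2],1),"h",round(float(h),4),"area",st[i,4])
def st():
    s=r.get_state(); R=Ro.from_quat(s["eef_rot"]).as_matrix()
    print("t",round(s["clock"],2),"pos",np.round(s["tool_pos"],4),"yawY",round(np.degrees(np.arctan2(R[1,1],R[0,1])),1),"z",np.round(R[:,2],3),"F",np.round(s["contact_force"],1),"M",np.round(s["moment"],2),"open",round(float(s["opening"]),3),"ff",round(float(s["finger_force"]),1),"q",np.round(s["q"],2))
E
python3 - <<'E'
from h import *
st(); tool(); go([.5243,-.1194,.004],np.radians(-23))
E
```

```text
t 3.15 pos [ 0.5239 -0.1179  0.1586] yawY -23.0 z [-0.  0. -1.] F [-0.7  0.2 -0.3] M [-0.09  0.09  0.03] open 0.598 ff 0.0 q [ 0.05  0.7   0.15  1.92 -0.18  0.54 -0.08]
top blade [ 710.7 -244.8] [ 10.2 123.6] ang 14.0 h 0.0081 area 165
side blade [ 707.3 -247.6] [ 11.3 122.2] ang 14.5 h 0.0059 area 183
turn [-0.    -0.    -0.001]
shift in old axes [-0.0012  0.0009  0.1547] new axes [-0.0011  0.0009  0.1547]
```

Request:
servo_tool(
  translation=[
    [0,0,0.04],
    [0,0,0.04],
    [0,0,0.04],
    [0,0,0.02],
    [0,0,0.014],
    [0,0,0],
  ],
  turn=[
    [0,0,0],
    [0,0,0],
    [0,0,0],
    [0,0,0],
    [0,0,0],
    [0,0,0],
  ],
)

```text
clock: 4.0
tool_pos: [0.5236, -0.118, 0.0042]
eef_rot: [0.834, 0.551, -0.0, -0.0]
contact_force: [0.4, 1.0, 0.4]
opening: 0.601
finger_force: 0.0
```

Request:
servo_tool(
  translation=[
    [0,0,0],
    [0,0,0],
    [0,0,0],
    [0,0,0],
    [0,0,0],
    [0,0,0],
  ],
  turn=[
    [0,0,0],
    [0,0,0],
    [0,0,0],
    [0,0,0],
    [0,0,0],
    [0,0,0],
  ],
  grip=0,
  grip_force=60,
)

```text
clock: 4.75
tool_pos: [0.5242, -0.1181, 0.0051]
eef_rot: [0.835, 0.551, 0.0, 0.0]
contact_force: [0.2, -0.2, 6.1]
opening: 0.219
finger_force: 60.0
```

Request:
servo_tool(
  translation=[
    [0,0,-0.03],
    [0,0,-0.03],
    [0,0,-0.03],
    [0,0,0],
  ],
  turn=[
    [0,0,0],
    [0,0,0],
    [0,0,0],
    [0,0,0],
  ],
)

```text
clock: 5.25
tool_pos: [0.5251, -0.1183, 0.0963]
eef_rot: [0.835, 0.551, 0.001, 0.001]
contact_force: [-0.3, -0.0, -0.5]
opening: 0.219
finger_force: 60.0
```

```bash
python3 - <<'E'
from h import *
st(); d=snap("wrist","w1"); snap("side","s1")
E
```

```text
t 5.25 pos [ 0.5251 -0.1183  0.0963] yawY -23.1 z [ 0.004 -0.001 -1.   ] F [-0.3 -0.  -0.5] M [-0.04  0.13 -0.03] open 0.219 ff 60.0 q [ 0.07  0.8   0.11  1.95 -0.21  0.39 -0.06]
```

View pics/w1.png

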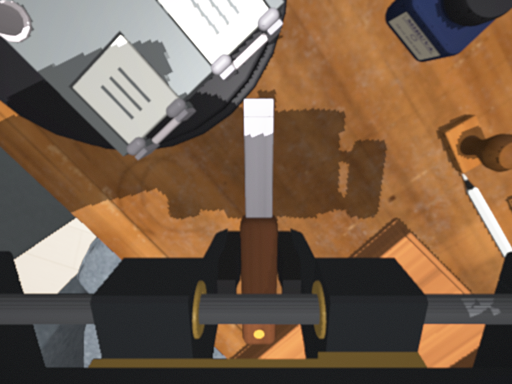

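The lever is gripped, with the blade running straight ahead from about (258,215) to (258,100). I'll check its pitch and tip position from depth.

```bash
cat >> h.py <<'E'
def blade():
    s=r.get_state(); R=Ro.from_quat(s["eef_rot"]).as_matrix()
    d=snap("wrist");W=world(d); P=(W-s["tool_pos"])@R
    hsv=cv2.cvtColor(d["img"],cv2.COLOR_RGB2HSV)
    m=(abs(P[...,1])<.012)&(P[...,0]>.015)&(P[...,0]<.11)&(abs(P[...,2])<.03)
    v,u=np.nonzero(m&(hsv[...,1]<60)&(hsv[...,2]>110)); X=P[v,u]
    for lo in np.arange(.02,.1,.01):
        k=(X[:,0]>lo)&(X[:,0]<lo+.01)
        if k.sum()>8: print(round(lo+.005,3),"n",k.sum(),"y",X[k,1].mean().round(4),"z(tool)",np.median(X[k,2]).round(4))
    print("x range",np.percentile(X[:,0],[0,1,99,100]).round(4))
E
python3 - <<'E'
from h import *
blade()
E
```

```text
0.025 n 480 y -0.0014 z(tool) -0.0043
0.035 n 499 y -0.0015 z(tool) -0.0043
0.045 n 530 y -0.0014 z(tool) -0.0043
0.055 n 587 y -0.0013 z(tool) -0.0042
0.065 n 609 y -0.0015 z(tool) -0.0043
0.075 n 609 y -0.0015 z(tool) -0.0038
x range [0.0196 0.0205 0.0788 0.0792]
```

Request:
servo_tool(
  translation=[
    [0,0,0],
    [0,0,0],
    [0,0,0],
    [0,0,0],
    [0,0,0],
  ],
  turn=[
    [0,0,-0.176],
    [0,0,-0.176],
    [0,0,-0.176],
    [0,0,-0.175],
    [0,0,0],
  ],
)

```text
clock: 6.02
tool_pos: [0.5231, -0.1179, 0.0935]
eef_rot: [0.595, 0.804, -0.0, -0.001]
contact_force: [-0.5, 0.6, 0.2]
opening: 0.217
finger_force: 60.0
```

```bash
python3 - <<'E'
from h import *
st(); go([.5190,-.1307,.035],np.radians(17.3))
# window position seen by wrist camera: sill/nose metal + covers at deck height
d=snap("wrist","w2"); hsv=cv2.cvtColor(d["img"],cv2.COLOR_RGB2HSV); W=world(d); s=r.get_state()
R=Ro.from_quat(s["eef_rot"]).as_matrix()
m=(hsv[...,1]<40)&(hsv[...,2]>170)&(W[...,2]>.035)&(W[...,2]<.058)&(W[...,1]>-.06)
k,l,stt,c=cv2.connectedComponentsWithStats(m.astype(np.uint8))
for i in range(1,k):
    if stt[i,4]>60:
        P=W[l==i]; print(stt[i],c[i].round(),"mean",P.mean(0).round(4),"h",np.percentile(P[:,2],[5,50,95]).round(4))
E
```

```text
t 6.03 pos [ 0.5231 -0.1179  0.0935] yawY 17.0 z [-0.002  0.001 -1.   ] F [-0.5  0.6  0.2] M [-0.03  0.04 -0.04] open 0.217 ff 60.0 q [ 0.16  0.8  -0.05  1.95  0.08  0.39  0.35]
turn [-0.002 -0.002 -0.005]
shift in old axes [-0.0112 -0.0076  0.0585] new axes [-0.011  -0.0077  0.0585]
[ 202    0   80   75 4318] [246.  31.] mean [ 0.4811 -0.0082  0.0479] h [0.0467 0.0479 0.0491]
[ 330    0   85   78 5360] [370.  38.] mean [0.5524 0.0095 0.0479] h [0.0467 0.0479 0.0491]
[332  78  16   6  84] [339.  80.] mean [ 0.542  -0.0184  0.0552] h [0.0543 0.0552 0.0562]
[332  88  15   6  71] [339.  91.] mean [ 0.544  -0.0239  0.0546] h [0.0539 0.0548 0.056 ]
```

View pics/w2.png

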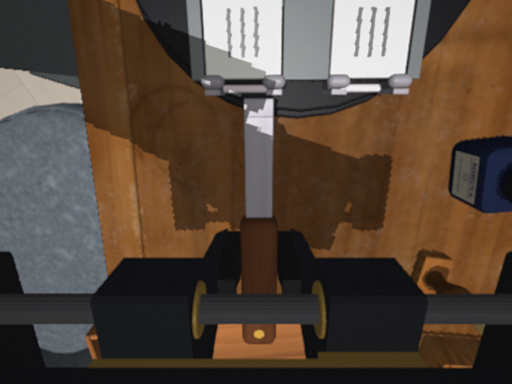

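The blade is aligned with the bays; B's window middle is at about (245,88) and A's at about (370,88). Next I go down and insert at bay B.

Request:
servo_tool(
  translation=[
    [-0.011,-0.0077,0],
    [0,0,0.03],
    [0,0,0.02],
    [0,0,0.0085],
    [0,0,0],
  ],
  turn=[
    [0,0,-0.005],
    [0,0,0],
    [0,0,0],
    [0,0,0],
    [0,0,0],
  ],
)

```text
clock: 6.7
tool_pos: [0.5194, -0.1313, 0.0359]
eef_rot: [0.592, 0.806, -0.0, -0.0]
contact_force: [-0.0, 0.3, -0.6]
opening: 0.217
finger_force: 60.0
```

```bash
python3 - <<'E'
from h import *
st(); go([.5086,-.0973,.035],np.radians(17.3)); blade()
E
```

```text
t 6.7 pos [ 0.5194 -0.1313  0.0359] yawY 17.4 z [-0.001 -0.    -1.   ] F [-0.   0.3 -0.6] M [-0.06  0.08  0.01] open 0.217 ff 60.0 q [ 0.18  0.9  -0.03  1.97  0.1   0.27  0.36]
turn [-0.001 -0.     0.001]
shift in old axes [ 0.0356 -0.0002  0.0009] new axes [ 0.0356 -0.0002  0.0009]
0.025 n 441 y -0.0007 z(tool) -0.0042
0.035 n 495 y -0.0008 z(tool) -0.0042
0.045 n 516 y -0.0008 z(tool) -0.0043
0.055 n 560 y -0.0007 z(tool) -0.0042
0.065 n 612 y -0.0008 z(tool) -0.0043
0.075 n 605 y -0.0009 z(tool) -0.0039
0.095 n 634 y 0.0012 z(tool) 0.0021
x range [0.0199 0.0216 0.1096 0.11  ]
```

Request:
servo_tool(
  translation=[
    [0.005,0,0.001],
    [0.01,0,0],
    [0.01,0,0],
    [0.011,0,0],
    [0,0,0],
    [0,0,0],
  ],
  turn=[
    [0,0,0],
    [0,0,0],
    [0,0,0],
    [0,0,0],
    [0,0,0],
    [0,0,0],
  ],
)

```text
clock: 7.5
tool_pos: [0.5092, -0.0966, 0.0352]
eef_rot: [0.592, 0.806, -0.0, 0.0]
contact_force: [-1.5, 0.7, -1.4]
opening: 0.219
finger_force: 60.0
```

```bash
python3 - <<'E'
from h import *
st(); 
d=snap("wrist","w3")
E
```

```text
t 7.5 pos [ 0.5092 -0.0966  0.0352] yawY 17.4 z [ 0. -0. -1.] F [-1.5  0.7 -1.4] M [-0.1   0.01  0.03] open 0.219 ff 60.0 q [ 0.11  0.9  -0.02  2.02  0.08  0.22  0.32]
```

View pics/w3.png

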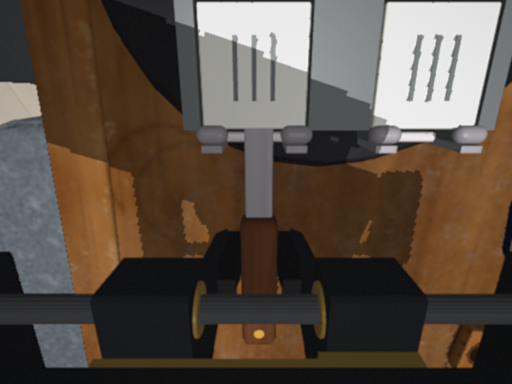

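The blade is under B's edge, at about (258,130). Now I lift.

Request:
servo_tool(
  translation=[
    [0,0,-0.003],
    [0,0,-0.003],
    [0,0,-0.003],
    [0,0,-0.003],
    [0,0,-0.003],
    [0,0,0],
  ],
  turn=[
    [0,0.02,0],
    [0,0.02,0],
    [0,0,0],
    [0,0,0],
    [0,0,0],
    [0,0,0],
  ],
)

```text
clock: 8.3
tool_pos: [0.5094, -0.0967, 0.0505]
eef_rot: [0.592, 0.806, 0.012, -0.016]
contact_force: [0.2, -0.2, -0.4]
opening: 0.215
finger_force: 60.0
```

```bash
cat >> h.py <<'E'
def tilt(cx,cy,n="side"):
    """plane of the white plate near world xy"""
    for n in ("top","side"):
        d=snap(n);W=world(d);hsv=cv2.cvtColor(d["img"],cv2.COLOR_RGB2HSV)
        m=(hsv[...,1]<45)&(hsv[...,2]>150)&(np.hypot(W[...,0]-cx,W[...,1]-cy)<.035)&(W[...,2]>.03)&(W[...,2]<.09)
        P=W[m]
        if len(P)<20: print(n,"few",len(P)); continue
        u=(P-[cx,cy,0])@np.array([-.297,.955,0]); a=np.polyfit(u,P[:,2],1); print(n,len(P),"slope",a.round(3),"mean",P.mean(0).round(4))
E
python3 - <<'E'
from h import *
st(); blade(); tilt(.4809,-.0127)
E
```

```text
t 8.3 pos [ 0.5094 -0.0967  0.0505] yawY 17.4 z [-0.011  0.038 -0.999] F [ 0.2 -0.2 -0.4] M [-0.11  0.03  0.02] open 0.215 ff 60.0 q [ 0.17  0.87 -0.08  2.    0.08  0.29  0.35]
0.035 n 14 y 0.0052 z(tool) -0.0039
0.045 n 50 y 0.0032 z(tool) -0.0041
0.055 n 185 y 0.0014 z(tool) -0.004
0.065 n 365 y 0.0002 z(tool) -0.004
0.075 n 1097 y 0.0002 z(tool) -0.0118
0.085 n 1224 y 0.0001 z(tool) -0.008
0.095 n 1218 y -0.0 z(tool) -0.0034
x range [0.0304 0.0493 0.1096 0.11  ]
top 249 slope [-0.203  0.054] mean [0.483  0.0058 0.051 ]
side few 17
```

Request:
servo_tool(
  translation=[
    [0,0,0.003],
    [0,0,0.004],
    [-0.01,0,0],
    [-0.02,0,0],
    [-0.02,0,0],
    [0,0,-0.02],
    [0,0,0],
  ],
  turn=[
    [0,0,0],
    [0,-0.04,0],
    [0,0,0],
    [0,0,0],
    [0,0,0],
    [0,0,0],
    [0,0,0],
  ],
)

```text
clock: 9.32
tool_pos: [0.5251, -0.1459, 0.0641]
eef_rot: [0.593, 0.805, 0.001, 0.001]
contact_force: [-0.4, 0.4, -0.0]
opening: 0.217
finger_force: 60.0
```

```bash
python3 - <<'E'
from h import *
st(); blade(); tilt(.4809,-.0127)
eA=np.array([.5603,-.0137]); xd=np.array([-.297,.955]); yt=np.array([.955,.297])
go([*(eA-.099*xd+.0008*yt),.0350],np.radians(17.3))
snap("wrist","w4")
E
```

```text
t 9.32 pos [ 0.5251 -0.1459  0.0641] yawY 17.3 z [ 0.003 -0.001 -1.   ] F [-0.4  0.4 -0. ] M [-0.02 -0.01 -0.04] open 0.217 ff 60.0 q [ 0.22  0.86 -0.05  1.94  0.11  0.34  0.38]
0.025 n 472 y -0.0009 z(tool) -0.0043
0.035 n 495 y -0.001 z(tool) -0.0043
0.045 n 538 y -0.0008 z(tool) -0.0043
0.055 n 581 y -0.0008 z(tool) -0.0042
0.065 n 618 y -0.0009 z(tool) -0.0043
0.075 n 638 y -0.0009 z(tool) -0.0039
x range [0.019  0.0206 0.0799 0.11  ]
top 601 slope [-0.045  0.052] mean [ 0.4814 -0.0112  0.0516]
side few 11
turn [-0.    -0.001  0.002]
shift in old axes [0.0147 0.0745 0.0278] new axes [0.0149 0.0744 0.0278]
```

View pics/w4.png

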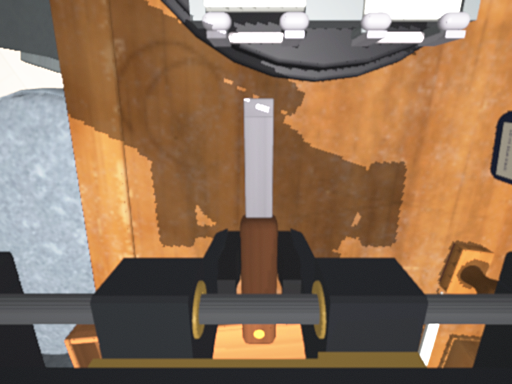

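Request:
servo_tool(
  translation=[
    [0.005,0.037,0],
    [0.01,0.0375,0],
    [0,0,0.015],
    [0,0,0.0128],
    [0,0,0],
  ],
  turn=[
    [0,0,0],
    [0,0,0],
    [0,0,0],
    [0,0,0],
    [0,0,0],
  ],
)

```text
clock: 10.15
tool_pos: [0.588, -0.1086, 0.0337]
eef_rot: [0.592, 0.806, -0.002, -0.002]
contact_force: [0.2, -1.1, -1.1]
opening: 0.22
finger_force: 60.0
```

```bash
cat >> h.py <<'E'
XD=np.array([-.297,.955]);YD=np.array([-.955,-.297])
def plate(cx,cy):
    for n in ("top","side","wrist"):
        d=snap(n);W=world(d);hsv=cv2.cvtColor(d["img"],cv2.COLOR_RGB2HSV)
        u=(W[...,:2]-[cx,cy])@XD; v=(W[...,:2]-[cx,cy])@YD
        out=[]
        for lo in (-20,-12,-4,4,12):
            m=(u*1000>lo)&(u*1000<lo+8)&(abs(v)<.017)&(W[...,2]>.03)&(W[...,2]<.075)
            out.append(round(float(np.median(W[m][:,2]))*1000,1) if m.sum()>4 else None)
        print(n,"heights outer->inner",out)
E
python3 - <<'E'
from h import *
st(); plate(.4809,-.0127); plate(.5529,.0102)
eA=np.array([.5603,-.0137]); xd=np.array([-.297,.955]); yt=np.array([.955,.297])
go([*(eA-.064*xd+.0008*yt),.0352],np.radians(17.3))
E
```

```text
t 10.15 pos [ 0.588  -0.1086  0.0337] yawY 17.4 z [-0.005 -0.    -1.   ] F [ 0.2 -1.1 -1.1] M [-0.02  0.08  0.03] open 0.22 ff 60.0 q [ 0.13  0.95 -0.04  1.77  0.08  0.43  0.33]
top heights outer->inner [None, None, None, None, None]
side heights outer->inner [53.2, 54.4, 53.3, 50.9, 49.9]
wrist heights outer->inner [57.8, 56.9, 30.2, None, None]
top heights outer->inner [None, None, None, None, None]
side heights outer->inner [None, None, None, None, None]
wrist heights outer->inner [48.0, 48.0, None, None, None]
turn [0.001 0.    0.002]
shift in old axes [ 0.0351 -0.0002  0.0006] new axes [ 0.0351 -0.0003  0.0007]
```

B is latched up (outer part at 57.8 mm against 48 mm seated). Now bay A: insert and lift.

Request:
servo_tool(
  translation=[
    [0.005,0,-0.0015],
    [0.01,0,0],
    [0.01,0,0],
    [0.01,0,0],
    [0,0,0],
  ],
  turn=[
    [0,0,0],
    [0,0,0],
    [0,0,0],
    [0,0,0],
    [0,0,0],
  ],
)

```text
clock: 11.08
tool_pos: [0.5799, -0.0726, 0.0369]
eef_rot: [0.591, 0.807, 0.0, -0.0]
contact_force: [0.1, -0.2, -1.4]
opening: 0.219
finger_force: 60.0
```

```bash
python3 - <<'E'
from h import *
st(); plate(.5529,.0102)
E
```

```text
t 11.07 pos [ 0.5799 -0.0726  0.0369] yawY 17.5 z [-0.001  0.001 -1.   ] F [ 0.1 -0.2 -1.4] M [-0.06  0.07  0.01] open 0.219 ff 60.0 q [ 0.07  0.93 -0.03  1.82  0.07  0.39  0.29]
top heights outer->inner [None, None, None, None, None]
side heights outer->inner [None, None, None, None, None]
wrist heights outer->inner [47.9, 48.0, 48.0, 48.1, 48.0]
```

Request:
servo_tool(
  translation=[
    [0,0,-0.003],
    [0,0,-0.003],
    [0,0,-0.003],
    [0,0,-0.003],
    [0,0,-0.003],
    [0,0,0],
  ],
  turn=[
    [0,0.02,0],
    [0,0.02,0],
    [0,0,0],
    [0,0,0],
    [0,0,0],
    [0,0,0],
  ],
)

```text
clock: 11.98
tool_pos: [0.5805, -0.0745, 0.0522]
eef_rot: [0.592, 0.806, 0.012, -0.016]
contact_force: [0.0, 0.5, -1.4]
opening: 0.22
finger_force: 60.0
```

Request:
servo_tool(
  translation=[
    [0,0,0.003],
    [0,0,0.004],
    [-0.01,0,0],
    [-0.02,0,0],
    [-0.03,0,0],
    [0,0,-0.02],
    [0,0,0],
  ],
  turn=[
    [0,0,0],
    [0,-0.04,0],
    [0,0,0],
    [0,0,0],
    [0,0,0],
    [0,0,0],
    [0,0,0],
  ],
)

```text
clock: 12.85
tool_pos: [0.5995, -0.1328, 0.0666]
eef_rot: [0.593, 0.806, 0.001, 0.001]
contact_force: [0.1, 0.8, -0.8]
opening: 0.216
finger_force: 60.0
```

```bash
python3 - <<'E'
from h import *
st(); plate(.5529,.0102); plate(.4809,-.0127)
E
```

```text
t 12.85 pos [ 0.5995 -0.1328  0.0666] yawY 17.3 z [ 0.004 -0.    -1.   ] F [ 0.1  0.8 -0.8] M [-0.04  0.06 -0.01] open 0.216 ff 60.0 q [ 0.17  0.91 -0.06  1.73  0.09  0.51  0.36]
top heights outer->inner [57.7, 56.5, 54.9, 53.2, 51.0]
side heights outer->inner [None, None, None, None, 49.9]
wrist heights outer->inner [30.4, None, None, None, None]
top heights outer->inner [None, 56.6, 54.7, 53.2, 50.8]
side heights outer->inner [55.3, 54.3, 53.3, 51.2, 49.3]
wrist heights outer->inner [30.6, None, None, None, None]
```

Both front covers are latched up. I'll put the lever on the free desk in front of the dock.

Request:
servo_tool(
  translation=[
    [0.006,-0.05,0],
    [0.0072,-0.05,0],
    [0,0,0.025],
    [0,0,0.025],
    [0,0,0.0105],
    [0,0,0],
  ],
  turn=[
    [0,0,0],
    [0,0,0],
    [0,0,0],
    [0,0,0],
    [0,0,0],
    [0,0,0],
  ],
)

```text
clock: 13.9
tool_pos: [0.4989, -0.1486, 0.0046]
eef_rot: [0.592, 0.806, 0.0, -0.0]
contact_force: [1.2, 0.7, 0.4]
opening: 0.219
finger_force: 60.0
```

Request:
servo_tool(
  translation=[
    [0,0,0],
    [0,0,0],
    [0,0,0],
    [0,0,-0.05],
    [0,0,-0.05],
    [0,0,0],
  ],
  turn=[
    [0,0,0],
    [0,0,0],
    [0,0,0],
    [0,0,0],
    [0,0,0],
    [0,0,0],
  ],
  grip=0.68,
  grip_force=20,
)

```text
clock: 14.65
tool_pos: [0.501, -0.1497, 0.1075]
eef_rot: [0.592, 0.806, 0.001, 0.003]
contact_force: [0.2, -0.9, -0.1]
opening: 0.682
finger_force: 0.0
```

```bash
python3 - <<'E'
from h import *
st(); B=np.array([.4809,-.0127]); go([*(B-.008*XD),.0495],np.radians(17.3))
E
```

```text
t 14.65 pos [ 0.501  -0.1497  0.1075] yawY 17.4 z [ 0.007 -0.001 -1.   ] F [ 0.2 -0.9 -0.1] M [-0.07  0.07  0.01] open 0.682 ff 0.0 q [ 0.24  0.76 -0.06  1.99  0.11  0.38  0.39]
turn [0.006 0.003 0.002]
shift in old axes [0.1289 0.0214 0.0577] new axes [0.1287 0.0216 0.058 ]
```

Request:
servo_tool(
  translation=[
    [0.043,0.0072,0],
    [0.043,0.0072,0],
    [0.043,0.0072,0],
    [0,0,0.025],
    [0,0,0],
  ],
  turn=[
    [0,0,0],
    [0,0,0],
    [0,0,0],
    [0,0,0],
    [0,0,0],
  ],
)

```text
clock: 15.28
tool_pos: [0.4792, -0.019, 0.0777]
eef_rot: [0.591, 0.806, -0.001, -0.002]
contact_force: [-0.2, -0.9, -0.0]
opening: 0.68
finger_force: 0.0
```

```bash
python3 - <<'E'
from h import *
st(); B=np.array([.4809,-.0127]); go([*(B-.008*XD),.0495],np.radians(17.3)); plate(*B)
snap("wrist","w5")
E
```

```text
t 15.28 pos [ 0.4792 -0.019   0.0777] yawY 17.5 z [-0.004 -0.    -1.   ] F [-0.2 -0.9 -0. ] M [-0.03  0.03  0.03] open 0.68 ff 0.0 q [-0.05  0.8  -0.01  2.12  0.05  0.23  0.2 ]
turn [-0.004 -0.001  0.003]
shift in old axes [-0.0025  0.0036  0.0281] new axes [-0.0025  0.0035  0.0282]
top heights outer->inner [None, None, None, None, None]
side heights outer->inner [55.3, 54.6, 53.5, 51.8, 49.9]
wrist heights outer->inner [57.9, 56.4, 54.7, 52.7, 51.0]
```

View pics/w5.png

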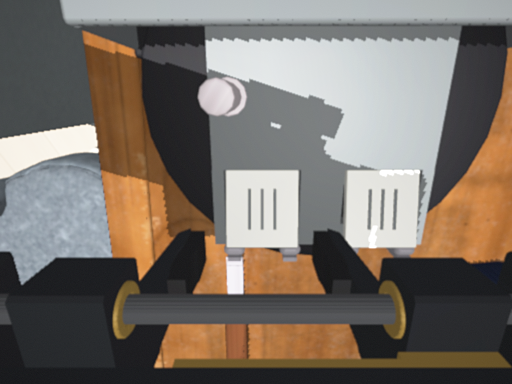

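Cover B spans x = 225–300 px and is centred between the fingers; A starts at 345 px. I'll narrow the opening slightly, descend, and grip.

Request:
servo_tool(
  translation=[
    [-0.0025,0.002,0],
    [0,0,0.012],
    [0,0,0.011],
    [0,0,0.005],
    [0,0,0],
  ],
  turn=[
    [0,0,0],
    [0,0,0],
    [0,0,0],
    [0,0,0],
    [0,0,0],
  ],
  grip=0.62,
)

```text
clock: 16.1
tool_pos: [0.483, -0.0212, 0.0508]
eef_rot: [0.592, 0.806, -0.0, -0.001]
contact_force: [0.2, 0.3, -0.1]
opening: 0.621
finger_force: 0.0
```

Request:
servo_tool(
  translation=[
    [0,0,0],
    [0,0,0],
    [0,0,0],
    [0,0,0],
  ],
  turn=[
    [0,0,0],
    [0,0,0],
    [0,0,0],
    [0,0,0],
  ],
  grip=0.3,
  grip_force=20,
)

```text
clock: 16.6
tool_pos: [0.4835, -0.0212, 0.0515]
eef_rot: [0.592, 0.806, 0.0, 0.0]
contact_force: [-0.6, 0.2, -0.3]
opening: 0.516
finger_force: 20.0
```

Request:
servo_tool(
  translation=[
    [0,0,-0.02],
    [0,0,-0.03],
    [0,0,-0.03],
    [0,0,0],
  ],
  turn=[
    [0,0,0],
    [0,0,0],
    [0,0,0],
    [0,0,0],
  ],
)

```text
clock: 17.1
tool_pos: [0.4847, -0.0213, 0.1331]
eef_rot: [0.592, 0.806, 0.001, 0.002]
contact_force: [-0.1, -0.6, -0.4]
opening: 0.52
finger_force: 20.0
```

```bash
python3 - <<'E'
from h import *
st(); go([.4813,-.3048,.08],np.radians(17.3)); print("released z .018")
E
```

```text
t 17.1 pos [ 0.4847 -0.0213  0.1331] yawY 17.4 z [ 0.004  0.    -1.   ] F [-0.1 -0.6 -0.4] M [-0.09 -0.05 -0.01] open 0.52 ff 20.0 q [-0.04  0.69 -0.02  2.09  0.04  0.36  0.21]
turn [0.004 0.001 0.002]
shift in old axes [-0.2695 -0.0883  0.053 ] new axes [-0.2697 -0.0876  0.0531]
released z .018
```

Request:
servo_tool(
  translation=[
    [-0.045,-0.0147,0],
    [-0.045,-0.0147,0],
    [-0.045,-0.0147,0],
    [-0.045,-0.0147,0],
    [-0.045,-0.0147,0],
    [-0.045,-0.0147,0],
    [0,0,0.04],
    [0,0,0.04],
    [0,0,0.035],
    [0,0,0],
  ],
  turn=[
    [0,0,0],
    [0,0,0],
    [0,0,0],
    [0,0,0],
    [0,0,0],
    [0,0,0],
    [0,0,0],
    [0,0,0],
    [0,0,0],
    [0,0,0],
  ],
)

```text
clock: 18.35
tool_pos: [0.4784, -0.3041, 0.0135]
eef_rot: [0.592, 0.806, -0.0, -0.003]
contact_force: [-0.4, 0.2, -0.1]
opening: 0.519
finger_force: 20.0
```

Request:
servo_tool(
  translation=[
    [0,0,0],
    [0,0,0],
    [0,0,0],
    [0,0,-0.04],
    [0,0,-0.05],
    [0,0,-0.03],
    [0,0,0],
  ],
  turn=[
    [0,0,0],
    [0,0,0],
    [0,0,0],
    [0,0,0],
    [0,0,0],
    [0,0,0],
    [0,0,0],
  ],
  grip=0.62,
)

```text
clock: 19.23
tool_pos: [0.4816, -0.3062, 0.1392]
eef_rot: [0.592, 0.806, 0.0, 0.003]
contact_force: [0.5, 0.2, -0.1]
opening: 0.62
finger_force: 0.0
```

```bash
python3 - <<'E'
from h import *
st(); A=np.array([.5529,.0102]); go([*(A-.008*XD+[.001,0]),.050],np.radians(17.3)); tool(); snap("wrist","w6")
E
```

```text
t 19.23 pos [ 0.4816 -0.3062  0.1392] yawY 17.4 z [ 0.005 -0.003 -1.   ] F [ 0.5  0.2 -0.1] M [-0.07  0.03  0.01] open 0.62 ff 0.0 q [ 0.56  0.75 -0.13  1.83  0.16  0.56  0.63]
turn [0.004 0.004 0.002]
shift in old axes [0.2726 0.1632 0.0888] new axes [0.2726 0.1631 0.0892]
top blade [ 710.7 -244.8] [ 10.2 123.6] ang 14.0 h 0.0081 area 164
top blade [ 486.4 -102.8] [15.7 62.6] ang 17.5 h 0.01 area 152
side blade [ 484.2 -104.4] [15.6 45.8] ang 16.9 h 0.0078 area 66
side blade [ 707.5 -247.5] [ 10.9 122.2] ang 14.5 h 0.0055 area 184
```

View pics/w6.png

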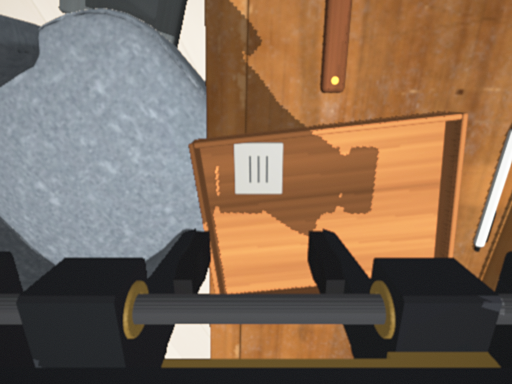

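Cover B lies flat in the tray at (258,168). Next is cover A.

Request:
servo_tool(
  translation=[
    [0.0454,0.0272,0],
    [0.0454,0.0272,0],
    [0.0454,0.0272,0],
    [0.0454,0.0272,0],
    [0.0454,0.0272,0],
    [0.0454,0.0272,0],
    [0,0,0.03],
    [0,0,0.03],
    [0,0,0.01],
    [0,0,0],
  ],
  turn=[
    [0,0,0],
    [0,0,0],
    [0,0,0],
    [0,0,0],
    [0,0,0],
    [0,0,0],
    [0,0,0],
    [0,0,0],
    [0,0,0],
    [0,0,0],
  ],
  grip=0.75,
)

```text
clock: 20.62
tool_pos: [0.5535, 0.0033, 0.0655]
eef_rot: [0.592, 0.806, -0.001, -0.001]
contact_force: [-0.3, 0.0, -0.6]
opening: 0.753
finger_force: 0.0
```

```bash
python3 - <<'E'
from h import *
st(); A=np.array([.5529,.0102]); go([*(A-.008*XD+[.001,0]),.0505],np.radians(17.3))
E
```

```text
t 20.62 pos [0.5535 0.0033 0.0655] yawY 17.4 z [-0.002 -0.    -1.   ] F [-0.3  0.  -0.6] M [-0.04 -0.    0.07] open 0.753 ff 0.0 q [-0.07  0.86 -0.03  1.91  0.06  0.37  0.15]
turn [-0.002 -0.001  0.002]
shift in old axes [-0.0016  0.0025  0.0149] new axes [-0.0016  0.0024  0.015 ]
```

Request:
servo_tool(
  translation=[
    [-0.0016,0.002,0],
    [0,0,0.008],
    [0,0,0.006],
    [0,0,0],
  ],
  turn=[
    [0,0,0],
    [0,0,0],
    [0,0,0],
    [0,0,0],
  ],
)

```text
clock: 21.12
tool_pos: [0.5563, 0.0026, 0.052]
eef_rot: [0.592, 0.806, -0.0, -0.0]
contact_force: [-0.3, 0.1, 0.2]
opening: 0.748
finger_force: 0.0
```

Request:
servo_tool(
  translation=[
    [0,0,0],
    [0,0,0],
    [0,0,0],
    [0,0,0],
    [0,0,0],
    [0,0,-0.02],
    [0,0,-0.03],
    [0,0,-0.03],
    [0,0,0],
  ],
  turn=[
    [0,0,0],
    [0,0,0],
    [0,0,0],
    [0,0,0],
    [0,0,0],
    [0,0,0],
    [0,0,0],
    [0,0,0],
    [0,0,0],
  ],
  grip=0.3,
)

```text
clock: 22.25
tool_pos: [0.5582, 0.0027, 0.1343]
eef_rot: [0.592, 0.806, 0.002, 0.002]
contact_force: [0.5, 0.1, -0.5]
opening: 0.517
finger_force: 20.0
```

```bash
python3 - <<'E'
from h import *
st(); go([.5914,-.2570,.018],np.radians(17.3))
E
```

```text
t 22.25 pos [0.5582 0.0027 0.1343] yawY 17.4 z [ 0.005  0.    -1.   ] F [ 0.5  0.1 -0.5] M [-0.07  0.08  0.05] open 0.517 ff 20.0 q [-0.06  0.75 -0.04  1.87  0.06  0.52  0.16]
turn [0.005 0.001 0.002]
shift in old axes [-0.2576 -0.0466  0.1163] new axes [-0.2578 -0.0456  0.1163]
```

Request:
servo_tool(
  translation=[
    [-0.0516,-0.0092,0],
    [-0.0516,-0.0092,0],
    [-0.0516,-0.0092,0],
    [-0.0516,-0.0092,0],
    [-0.0516,-0.0092,0],
    [0,0,0.04],
    [0,0,0.04],
    [0,0,0.035],
    [0,0,0],
  ],
  turn=[
    [0,0,0],
    [0,0,0],
    [0,0,0],
    [0,0,0],
    [0,0,0],
    [0,0,0],
    [0,0,0],
    [0,0,0],
    [0,0,0],
  ],
)

```text
clock: 23.38
tool_pos: [0.5875, -0.2562, 0.0139]
eef_rot: [0.592, 0.806, -0.001, -0.003]
contact_force: [0.5, 0.5, -0.7]
opening: 0.516
finger_force: 20.0
```

Request:
servo_tool(
  translation=[
    [0,0,0],
    [0,0,0],
    [0,0,0],
    [0,0,-0.04],
    [0,0,-0.05],
    [0,0,-0.04],
    [0,0,0],
  ],
  turn=[
    [0,0,0],
    [0,0,0],
    [0,0,0],
    [0,0,0],
    [0,0,0],
    [0,0,0],
    [0,0,0],
  ],
  grip=0.62,
)

```text
clock: 24.25
tool_pos: [0.5925, -0.2584, 0.1517]
eef_rot: [0.592, 0.806, 0.001, 0.004]
contact_force: [-0.1, -0.6, 0.0]
opening: 0.62
finger_force: 0.0
```

```bash
python3 - <<'E'
from h import *
st(); go([.4405,.0475,.115],np.radians(-32.7)); snap("wrist","w7")
E
```

```text
t 24.25 pos [ 0.5925 -0.2584  0.1517] yawY 17.4 z [ 0.008 -0.003 -1.   ] F [-0.1 -0.6  0. ] M [-0.07  0.06  0.01] open 0.62 ff 0.0 q [ 0.4   0.82 -0.11  1.59  0.12  0.74  0.54]
turn [0.008 0.002 0.874]
shift in old axes [ 0.3375 -0.0538  0.0347] new axes [ 0.1753 -0.2931  0.0367]
```

View pics/w7.png

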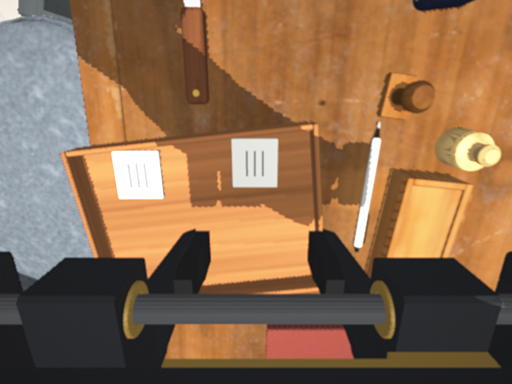

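Both covers lie in the tray, at (137,175) and (255,163). Next I go to the post.

Request:
servo_tool(
  translation=[
    [0.0563,-0.009,0],
    [0.0563,-0.009,0],
    [0.0563,-0.009,0],
    [0.0563,-0.009,0],
    [0.0563,-0.009,0],
    [0.0563,-0.009,0],
    [0,0,0],
  ],
  turn=[
    [0,0,0],
    [0,0,0],
    [0,0,0],
    [0,0,0],
    [0,0,0],
    [0,0,0],
    [0,0,0],
  ],
  grip=0.35,
)

```text
clock: 25.18
tool_pos: [0.4342, 0.0532, 0.1466]
eef_rot: [0.588, 0.809, -0.001, -0.002]
contact_force: [0.4, -0.4, -0.4]
opening: 0.347
finger_force: 0.0
```

Request:
servo_tool(
  translation=[
    [0,0,0],
    [0,0,0],
    [0,0,0],
    [0,0,0],
    [0,0,0],
    [0,0,0],
  ],
  turn=[
    [0,0,0.175],
    [0,0,0.175],
    [0,0,0.175],
    [0,0,0.175],
    [0,0,0.174],
    [0,0,0],
  ],
)

```text
clock: 25.92
tool_pos: [0.4373, 0.0477, 0.1469]
eef_rot: [0.877, 0.48, -0.001, 0.0]
contact_force: [-0.0, -0.7, -0.4]
opening: 0.348
finger_force: 0.0
```

```bash
python3 - <<'E'
from h import *
st()
for n in ("top","side","wrist"):
    d=snap(n);W=world(d);m=(W[...,2]>.09)&(W[...,2]<.105)&(np.hypot(W[...,0]-.4405,W[...,1]-.0475)<.015)
    k,l,s_,c=cv2.connectedComponentsWithStats(m.astype(np.uint8))
    print(n,m.sum(),W[m].mean(0).round(4) if m.any() else "", W[m].min(0).round(4) if m.any() else "", W[m].max(0).round(4) if m.any() else "")
go([.4405,.0475,.087],np.radians(-32.7))
E
```

```text
t 25.93 pos [0.4373 0.0477 0.1469] yawY -32.6 z [-0.001 -0.001 -1.   ] F [-0.  -0.7 -0.4] M [-0.04  0.11 -0.03] open 0.348 ff 0.0 q [-0.32  0.64  0.17  2.21 -0.33  0.32 -0.44]
top 0   
side 25 [0.4385 0.0469 0.0951] [0.4318 0.04   0.0907] [0.4452 0.0568 0.0984]
wrist 393 [0.4399 0.0524 0.0971] [0.4315 0.0438 0.0902] [0.4469 0.059  0.0998]
turn [-0.     0.001  0.003]
shift in old axes [0.0011 0.0031 0.0601] new axes [0.0011 0.0031 0.0601]
```

Request:
servo_tool(
  translation=[
    [0.0029,0.0011,0.03],
    [0,0,0.02],
    [0,0,0.0125],
    [0,0,0],
  ],
  turn=[
    [0,0,0],
    [0,0,0],
    [0,0,0],
    [0,0,0],
  ],
)

```text
clock: 26.58
tool_pos: [0.4395, 0.0504, 0.0844]
eef_rot: [0.877, 0.48, -0.001, -0.0]
contact_force: [0.4, 0.7, -0.3]
opening: 0.35
finger_force: 0.0
```

Request:
servo_tool(
  translation=[
    [0,0,0],
    [0,0,0],
    [0,0,0],
    [0,0,0],
  ],
  turn=[
    [0,0,0],
    [0,0,0],
    [0,0,0],
    [0,0,0],
  ],
  grip=0,
  grip_force=40,
)

```text
clock: 27.08
tool_pos: [0.4404, 0.0506, 0.0854]
eef_rot: [0.877, 0.48, 0.001, 0.0]
contact_force: [0.7, -0.8, 6.0]
opening: 0.167
finger_force: 40.0
```

```bash
python3 - <<'E'
from h import *
st(); snap("wrist","w8"); snap("side","s8")
s=r.get_state(); c=np.array([.495,.0643]); R=Ro.from_quat(s["eef_rot"]).as_matrix()
a=s["tool_pos"][:2]-c; print("radius",np.hypot(*a),"ang",np.degrees(np.arctan2(a[1],a[0])))
# chord for 9 deg step about c, tool turns -9deg about its z at row end; chord in tool axes
for deg in (8,9):
    t=np.radians(deg); M=np.array([[np.cos(t),-np.sin(t)],[np.sin(t),np.cos(t)]]); ch=M@a-a
    print(deg,(R.T@[*ch,0]).round(4))
E
```

```text
t 27.07 pos [0.4404 0.0506 0.0854] yawY -32.7 z [ 0.001  0.    -1.   ] F [ 0.7 -0.8  6. ] M [-0.16  0.04 -0.02] open 0.167 ff 40.0 q [-0.27  0.77  0.08  2.23 -0.37  0.15 -0.41]
radius 0.056294320731159773 ang -165.94407854118586
8 [-0.005   0.0061  0.    ]
9 [-0.0055  0.0069  0.    ]
```

View pics/w8.png

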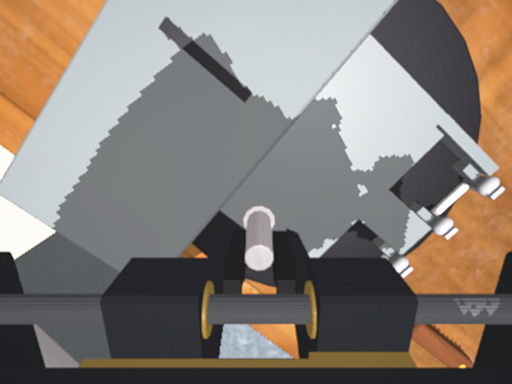

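The post is held at about (258,225), with two empty bays on the right. I turn it 90° along its arc, co-rotating the gripper.

Request:
servo_tool(
  translation=[
    [-0.0053,0.0074,0],
    [-0.0053,0.0074,0],
    [-0.0053,0.0074,0],
    [-0.0053,0.0074,0],
    [-0.0053,0.0074,0],
  ],
  turn=[
    [0,0,-0.157],
    [0,0,-0.157],
    [0,0,-0.157],
    [0,0,-0.157],
    [0,0,-0.157],
  ],
)

```text
clock: 27.8
tool_pos: [0.4683, 0.0167, 0.0855]
eef_rot: [0.625, 0.781, 0.0, -0.0]
contact_force: [-0.8, 3.1, 5.4]
opening: 0.163
finger_force: 40.0
```

```bash
python3 - <<'E'
from h import *
st(); snap("top","t9"); s=r.get_state(); a=s["tool_pos"][:2]-[.4958,.0678]; print(np.hypot(*a),np.degrees(np.arctan2(a[1],a[0]))-(197.3-360))
E
```

```text
t 27.8 pos [0.4683 0.0167 0.0855] yawY 12.6 z [ 0.  0. -1.] F [-0.8  3.1  5.4] M [0.44 0.23 0.02] open 0.163 ff 40.0 q [-0.12  0.78 -0.01  2.16  0.05  0.21  0.04]
0.058028232456954085 46.183024398914185
```

View pics/t9.png

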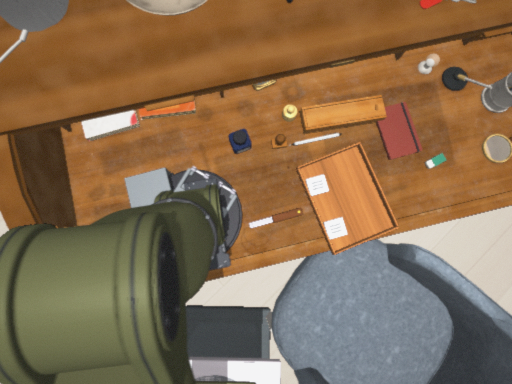

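The turntable is turning with the gripper (deck visibly rotated near (180,180)), so I continue.

Request:
servo_tool(
  translation=[
    [-0.0053,0.0074,0],
    [-0.0053,0.0074,0],
    [-0.0053,0.0074,0],
    [-0.0053,0.0074,0],
    [-0.0053,0.0074,0],
    [-0.0053,0.0074,0],
    [-0.0053,0.0074,0],
    [-0.0053,0.0074,0],
  ],
  turn=[
    [0,0,-0.157],
    [0,0,-0.157],
    [0,0,-0.157],
    [0,0,-0.157],
    [0,0,-0.157],
    [0,0,-0.157],
    [0,0,-0.157],
    [0,0,-0.157],
  ],
)

```text
clock: 28.85
tool_pos: [0.5353, 0.026, 0.0855]
eef_rot: [0.048, 0.999, -0.001, -0.0]
contact_force: [-2.9, 0.8, 6.4]
opening: 0.163
finger_force: 40.0
```

```bash
python3 - <<'E'
from h import *
st(); s=r.get_state(); a=s["tool_pos"][:2]-[.4958,.0678]; print(np.hypot(*a),np.degrees(np.arctan2(a[1],a[0]))-(197.3-360))
E
```

```text
t 28.85 pos [0.5353 0.026  0.0855] yawY 84.5 z [-0.001 -0.001 -1.   ] F [-2.9  0.8  6.4] M [ 0.14  0.64 -0.  ] open 0.163 ff 40.0 q [ 0.06  0.83 -0.32  1.95  0.56  0.45  0.8 ]
0.0575173038033938 116.05669059956526
```

Request:
servo_tool(
  translation=[
    [-0.0053,0.0074,0],
    [-0.0053,0.0074,0],
    [-0.0053,0.0074,0],
    [-0.0053,0.0074,0],
    [-0.0053,0.0074,0],
    [-0.0053,0.0074,0],
    [-0.0053,0.0074,0],
    [0,0,0],
  ],
  turn=[
    [0,0,-0.157],
    [0,0,-0.157],
    [0,0,-0.157],
    [0,0,-0.157],
    [0,0,-0.157],
    [0,0,-0.157],
    [0,0,-0.157],
    [0,0,0],
  ],
)

```text
clock: 29.85
tool_pos: [0.5501, 0.0852, 0.0855]
eef_rot: [-0.48, 0.878, -0.0, -0.0]
contact_force: [-2.7, -1.1, 7.5]
opening: 0.167
finger_force: 40.0
```

```bash
python3 - <<'E'
from h import *
st(); s=r.get_state(); a=s["tool_pos"][:2]-[.4958,.0678]; print(np.hypot(*a),np.degrees(np.arctan2(a[1],a[0]))-(197.3-360))
E
```

```text
t 29.85 pos [0.5501 0.0852 0.0855] yawY 147.3 z [-0.001 -0.001 -1.   ] F [-2.7 -1.1  7.5] M [-0.06  0.44  0.02] open 0.167 ff 40.0 q [ 0.12  0.9  -0.62  1.88  0.84  0.65  1.54]
0.056972482517238784 180.43590855200193
```

Request:
servo_tool(
  translation=[
    [0,0,0],
    [0,0,0],
    [0,0,-0.03],
    [0,0,-0.04],
    [0,0,0],
  ],
  turn=[
    [0,0,0],
    [0,0,0],
    [0,0,0],
    [0,0,0],
    [0,0,0],
  ],
  grip=0.35,
)

```text
clock: 30.48
tool_pos: [0.5523, 0.0858, 0.1572]
eef_rot: [-0.479, 0.878, -0.0, 0.002]
contact_force: [-0.2, 0.2, -0.9]
opening: 0.35
finger_force: 0.0
```

Request:
servo_tool(
  translation=[
    [0,0,0],
    [0,0,0],
    [0,0,0],
    [0,0,0],
    [0,0,0],
    [0,0,0],
    [0,0,0],
  ],
  turn=[
    [0,0,0.18],
    [0,0,0.18],
    [0,0,0.18],
    [0,0,0.18],
    [0,0,0.18],
    [0,0,0.18],
    [0,0,0.18],
  ],
)

```text
clock: 31.35
tool_pos: [0.55, 0.0845, 0.1538]
eef_rot: [0.133, 0.991, -0.001, -0.001]
contact_force: [0.4, -0.5, -0.3]
opening: 0.346
finger_force: 0.0
```

Request:
servo_tool(
  translation=[
    [0,0,0],
    [0,0,0],
    [0,0,0],
    [0,0,0],
    [0,0,0],
    [0,0,0],
    [0,0,0],
  ],
  turn=[
    [0,0,0.17],
    [0,0,0.17],
    [0,0,0.17],
    [0,0,0.17],
    [0,0,0.17],
    [0,0,0.16],
    [0,0,0],
  ],
)

```text
clock: 32.22
tool_pos: [0.5502, 0.0847, 0.154]
eef_rot: [0.593, 0.805, -0.001, -0.0]
contact_force: [-0.8, -0.3, -0.3]
opening: 0.35
finger_force: 0.0
```

```bash
python3 - <<'E'
from h import *
st(); tool(); go([.500,-.150,.15],np.radians(17.3))
E
```

```text
t 32.23 pos [0.5502 0.0847 0.154 ] yawY 17.3 z [-0.001 -0.001 -1.   ] F [-0.8 -0.3 -0.3] M [-0.07  0.01  0.03] open 0.35 ff 0.0 q [-0.19  0.72 -0.08  1.86  0.1   0.57 -0.04]
top blade [ 710.2 -244.9] [ 10.3 123.6] ang 14.7 h 0.0083 area 167
top blade [ 486.3 -102.5] [15.7 61.9] ang 17.5 h 0.0097 area 151
side blade [ 483.3 -101. ] [16.1 56.3] ang 17.2 h 0.0075 area 94
side blade [ 707.3 -247.6] [ 11.3 122.2] ang 14.5 h 0.0059 area 183
turn [-0.001  0.     0.001]
shift in old axes [-0.2091 -0.118   0.0045] new axes [-0.2092 -0.1179  0.0043]
```

Request:
servo_tool(
  translation=[
    [-0.0418,-0.0236,0],
    [-0.0418,-0.0236,0],
    [-0.0418,-0.0236,0],
    [-0.0418,-0.0236,0],
    [-0.0418,-0.0236,0],
    [0,0,0],
  ],
  turn=[
    [0,0,0],
    [0,0,0],
    [0,0,0],
    [0,0,0],
    [0,0,0],
    [0,0,0],
  ],
  grip=0.6,
)

```text
clock: 33.08
tool_pos: [0.4979, -0.155, 0.1546]
eef_rot: [0.596, 0.803, -0.002, 0.0]
contact_force: [-0.5, 0.6, 0.6]
opening: 0.601
finger_force: 0.0
```

```bash
python3 - <<'E'
from h import *
st(); plate(.4809,-.0127); plate(.5529,.0102); go([.500,-.150,.0045],np.radians(17.3))
d=snap("top"); t=cv2.resize(d["img"][150:300,110:310],None,fx=2.6,fy=2.6)
w=snap("wrist")["img"]; cv2.imwrite("pics/m10.png",np.hstack([cv2.resize(t,(400,300)),cv2.resize(w,(400,300))])[:,:,::-1])
for n,d in(("top",d),):
    W=world(d);m=(W[...,2]>.088)&(W[...,2]<.105)&(np.hypot(W[...,0]-.55,W[...,1]-.085)<.03); print("post",m.sum(),W[m].mean(0))
E
```

```text
t 33.08 pos [ 0.4979 -0.155   0.1546] yawY 16.8 z [-0.002 -0.003 -1.   ] F [-0.5  0.6  0.6] M [-0.06  0.01  0.06] open 0.601 ff 0.0 q [ 0.3   0.68 -0.14  1.96  0.19  0.51  0.32]
top heights outer->inner [32.0, 31.4, 31.6, 31.6, 41.8]
side heights outer->inner [None, None, None, None, 36.8]
wrist heights outer->inner [30.5, 30.5, 30.5, 30.5, 30.4]
top heights outer->inner [48.9, 48.8, 48.4, 48.4, 48.6]
side heights outer->inner [46.1, 47.5, 47.0, 46.3, 47.0]
wrist heights outer->inner [47.8, 47.9, 47.9, 47.9, 47.9]
turn [ 0.001 -0.001  0.001]
shift in old axes [-0.002  -0.001   0.1504] new axes [-0.0019 -0.0009  0.1504]
post 40 [0.55102695 0.08488556 0.09739508]
```

View pics/m10.png

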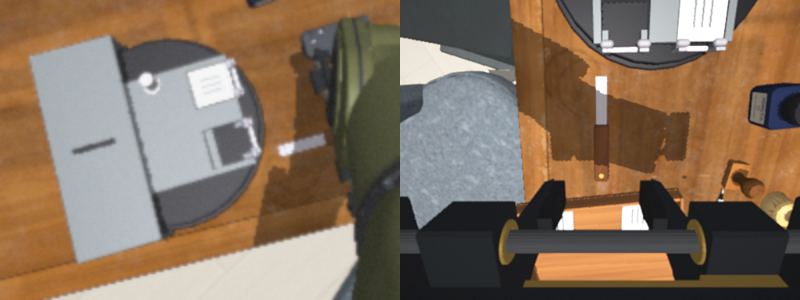

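The dock sits at its second stop. The one remaining cover is seated in the far bay, at (212,85) in the left half of the picture, and the lever has not moved. I pick the lever up again.

Request:
servo_tool(
  translation=[
    [0.001,-0.001,0.05],
    [0,0,0.05],
    [0,0,0.03],
    [0,0,0.0205],
    [0,0,0],
  ],
  turn=[
    [0,0,0],
    [0,0,0],
    [0,0,0],
    [0,0,0],
    [0,0,0],
  ],
)

```text
clock: 34.1
tool_pos: [0.4979, -0.148, 0.0032]
eef_rot: [0.593, 0.805, -0.0, -0.001]
contact_force: [-0.1, -0.0, -0.6]
opening: 0.599
finger_force: 0.0
```

Request:
servo_tool(
  translation=[
    [0,0,0],
    [0,0,0],
    [0,0,0],
    [0,0,0],
    [0,0,0],
    [0,0,-0.03],
    [0,0,-0.03],
    [0,0,0],
  ],
  turn=[
    [0,0,0],
    [0,0,0],
    [0,0,0],
    [0,0,0],
    [0,0,0],
    [0,0,0],
    [0,0,0],
    [0,0,0],
  ],
  grip=0,
  grip_force=60,
)

```text
clock: 35.1
tool_pos: [0.4997, -0.1493, 0.0659]
eef_rot: [0.594, 0.805, 0.001, 0.002]
contact_force: [0.1, -0.2, -0.6]
opening: 0.221
finger_force: 60.0
```

```bash
python3 - <<'E'
from h import *
st(); blade(); eA=np.array([.5603,-.0137]); yt=-YD
go([*(eA-.099*XD+.0008*yt),.0360],np.radians(17.3))
E
```

```text
t 35.1 pos [ 0.4997 -0.1493  0.0659] yawY 17.2 z [ 0.003 -0.001 -1.   ] F [ 0.1 -0.2 -0.6] M [-0.13  0.   -0.05] open 0.221 ff 60.0 q [ 0.26  0.84 -0.09  2.01  0.23  0.3   0.28]
0.025 n 461 y -0.0009 z(tool) -0.0044
0.035 n 505 y -0.0009 z(tool) -0.0044
0.045 n 522 y -0.0008 z(tool) -0.0045
0.055 n 587 y -0.0008 z(tool) -0.0044
0.065 n 620 y -0.0009 z(tool) -0.0045
0.075 n 642 y -0.0009 z(tool) -0.0041
0.085 n 26 y -0.0009 z(tool) -0.0038
x range [0.0196 0.0213 0.1095 0.11  ]
turn [ 0.001  0.001 -0.002]
shift in old axes [0.0123 0.0995 0.029 ] new axes [0.012  0.0996 0.0289]
```

Same grip as before. Now approach bay A, insert, lift and back out.

Request:
servo_tool(
  translation=[
    [0.004,0.0498,0],
    [0.008,0.0498,0],
    [0,0,0.0155],
    [0,0,0.013],
    [0,0,0],
    [0,0,0],
  ],
  turn=[
    [0,0,0],
    [0,0,0],
    [0,0,0],
    [0,0,0],
    [0,0,0],
    [0,0,0],
  ],
)

```text
clock: 35.9
tool_pos: [0.5892, -0.1089, 0.0356]
eef_rot: [0.594, 0.805, -0.001, -0.0]
contact_force: [0.1, -0.1, -0.5]
opening: 0.219
finger_force: 60.0
```

```bash
python3 - <<'E'
from h import *
st(); eA=np.array([.5603,-.0137]); yt=-YD
go([*(eA-.063*XD+.0008*yt),.0360],np.radians(17.3))
E
```

```text
t 35.9 pos [ 0.5892 -0.1089  0.0356] yawY 17.1 z [-0.001 -0.    -1.   ] F [ 0.1 -0.1 -0.5] M [-0.01  0.08 -0.03] open 0.219 ff 60.0 q [ 0.16  0.95 -0.1   1.77  0.19  0.43  0.23]
turn [-0.001 -0.    -0.003]
shift in old axes [ 0.0364  0.0014 -0.0004] new axes [ 0.0364  0.0015 -0.0004]
```

Request:
servo_tool(
  translation=[
    [0.006,0.0,0.0003],
    [0.01,0,0],
    [0.01,0,0],
    [0.01,0,0],
    [0,0,0],
  ],
  turn=[
    [0,0,0],
    [0,0,0],
    [0,0,0],
    [0,0,0],
    [0,0,0],
  ],
)

```text
clock: 36.52
tool_pos: [0.5793, -0.072, 0.0356]
eef_rot: [0.593, 0.805, 0.0, -0.0]
contact_force: [-0.1, -0.6, -0.9]
opening: 0.218
finger_force: 60.0
```

```bash
python3 - <<'E'
from h import *
st(); plate(.5529,.0102)
E
```

```text
t 36.52 pos [ 0.5793 -0.072   0.0356] yawY 17.3 z [-0.     0.001 -1.   ] F [-0.1 -0.6 -0.9] M [-0.06  0.09  0.03] open 0.218 ff 60.0 q [ 0.09  0.93 -0.09  1.82  0.18  0.39  0.18]
top heights outer->inner [None, None, None, None, None]
side heights outer->inner [None, None, None, None, None]
wrist heights outer->inner [47.9, 48.0, 48.1, 48.0, 48.0]
```

Request:
servo_tool(
  translation=[
    [0,0,-0.003],
    [0,0,-0.003],
    [0,0,-0.003],
    [0,0,-0.003],
    [0,0,-0.0035],
    [0,0,0],
  ],
  turn=[
    [0,0.02,0],
    [0,0.02,0],
    [0,0,0],
    [0,0,0],
    [0,0,0],
    [0,0,0],
  ],
)

```text
clock: 37.42
tool_pos: [0.5799, -0.0739, 0.0515]
eef_rot: [0.593, 0.805, 0.012, -0.016]
contact_force: [-0.4, -0.1, -1.0]
opening: 0.219
finger_force: 60.0
```

Request:
servo_tool(
  translation=[
    [0,0,0.003],
    [0,0,0.004],
    [-0.01,0,0],
    [-0.02,0,0],
    [-0.03,0,0],
    [0,0,-0.03],
    [0,0,-0.03],
    [0,0,0],
  ],
  turn=[
    [0,0,0],
    [0,-0.04,0],
    [0,0,0],
    [0,0,0],
    [0,0,0],
    [0,0,0],
    [0,0,0],
    [0,0,0],
  ],
)

```text
clock: 38.42
tool_pos: [0.5992, -0.1341, 0.1063]
eef_rot: [0.595, 0.804, 0.001, 0.003]
contact_force: [-0.3, -0.3, -2.0]
opening: 0.22
finger_force: 60.0
```

```bash
python3 - <<'E'
from h import *
st(); plate(.5529,.0102)
ct=np.array([.5543,-.3222]);xt=np.array([.917,.399]);yt=np.array([-.399,.917])
# blade along -x_t : tool x at 203.5deg -> closing yaw 113.5 ; or +x_t : yaw -66.5
o=ct+.0*xt-.03*yt; p=o+.02*xt*1; print(p); go([*(ct+.015*xt-.035*yt),.11],np.radians(-66.5))
E
```

```text
t 38.42 pos [ 0.5992 -0.1341  0.1063] yawY 17.0 z [ 0.005 -0.001 -1.   ] F [-0.3 -0.3 -2. ] M [-0.05  0.14  0.01] open 0.22 ff 60.0 q [ 0.22  0.85 -0.13  1.71  0.18  0.59  0.28]
top heights outer->inner [58.7, 56.6, 54.5, 52.9, 50.9]
side heights outer->inner [55.6, 54.6, None, None, 49.4]
wrist heights outer->inner [56.6, None, None, None, None]
[ 0.58461 -0.34173]
turn [-1.000e-03  1.000e-03  1.459e+00]
shift in old axes [-0.2021 -0.0775 -0.0067] new axes [-0.0995  0.1923 -0.0068]
```

The cover is latched up. Now the lever goes into the tray.

Request:
servo_tool(
  translation=[
    [-0.0404,-0.0155,0],
    [-0.0404,-0.0155,0],
    [-0.0404,-0.0155,0],
    [-0.0404,-0.0155,0],
    [-0.0405,-0.0155,0],
    [0,0,0],
    [0,0,0],
    [0,0,0],
    [0,0,0],
  ],
  turn=[
    [0,0,0],
    [0,0,0],
    [0,0,0],
    [0,0,0],
    [0,0,0],
    [0,0,0.18],
    [0,0,0.18],
    [0,0,0.18],
    [0,0,0.18],
  ],
)

```text
clock: 39.7
tool_pos: [0.5819, -0.347, 0.1023]
eef_rot: [0.841, 0.542, -0.001, -0.001]
contact_force: [0.5, -0.2, -1.0]
opening: 0.218
finger_force: 60.0
```

Request:
servo_tool(
  translation=[
    [0,0,0],
    [0,0,0],
    [0,0,0],
    [0,0,0],
    [0,0,0],
    [0,0,0.04],
    [0,0,0.03],
    [0,0,0],
  ],
  turn=[
    [0,0,0.18],
    [0,0,0.18],
    [0,0,0.18],
    [0,0,0.18],
    [0,0,0.02],
    [0,0,0],
    [0,0,0],
    [0,0,0],
  ],
)

```text
clock: 40.7
tool_pos: [0.5807, -0.3458, 0.031]
eef_rot: [0.979, 0.205, -0.002, -0.002]
contact_force: [0.6, 0.9, 0.0]
opening: 0.216
finger_force: 60.0
```

```bash
python3 - <<'E'
from h import *
st(); ct=np.array([.5543,-.3222]);xt=np.array([.917,.399]);yt=np.array([-.399,.917])
go([*(ct+.015*xt-.035*yt),.011],np.radians(-66.5))
E
```

```text
t 40.7 pos [ 0.5807 -0.3458  0.031 ] yawY -66.3 z [-0.006  0.004 -1.   ] F [0.6 0.9 0. ] M [-0.01  0.08 -0.01] open 0.216 ff 60.0 q [ 0.38  1.03  0.17  1.52 -0.26  0.62 -0.47]
turn [-0.005  0.004  0.003]
shift in old axes [0.0003 0.003  0.02  ] new axes [0.0002 0.0029 0.02  ]
```

Request:
servo_tool(
  translation=[
    [0,0,0.012],
    [0,0,0.007],
    [0,0,0],
  ],
  turn=[
    [0,0,0],
    [0,0,0],
    [0,0,0],
  ],
)

```text
clock: 41.08
tool_pos: [0.5829, -0.347, 0.015]
eef_rot: [0.979, 0.204, -0.0, -0.0]
contact_force: [0.0, 0.7, -1.0]
opening: 0.219
finger_force: 60.0
```

Request:
servo_tool(
  translation=[
    [0,0,0],
    [0,0,0],
    [0,0,0],
    [0,0,-0.04],
    [0,0,-0.05],
    [0,0,-0.04],
    [0,0,0],
  ],
  turn=[
    [0,0,0],
    [0,0,0],
    [0,0,0],
    [0,0,0],
    [0,0,0],
    [0,0,0],
    [0,0,0],
  ],
  grip=0.4,
)

```text
clock: 41.95
tool_pos: [0.5851, -0.3487, 0.1491]
eef_rot: [0.979, 0.204, 0.003, 0.003]
contact_force: [0.0, 0.8, -0.5]
opening: 0.402
finger_force: 0.0
```

Request:
servo_tool(
  translation=[
    [0,0,0],
    [0,0,0],
    [0,0,0],
    [0,0,0],
    [0,0,0],
    [0,0,0],
    [0,0,0],
    [0,0,0],
    [0,0,0],
    [0,0,0],
  ],
  turn=[
    [0,0,-0.18],
    [0,0,-0.18],
    [0,0,-0.18],
    [0,0,-0.18],
    [0,0,-0.18],
    [0,0,-0.18],
    [0,0,-0.18],
    [0,0,-0.18],
    [0,0,-0.02],
    [0,0,0],
  ],
  grip=0.75,
)

```text
clock: 43.2
tool_pos: [0.5826, -0.3468, 0.1444]
eef_rot: [0.595, 0.804, 0.0, -0.001]
contact_force: [0.4, -0.4, -0.3]
opening: 0.75
finger_force: 0.0
```

```bash
python3 - <<'E'
from h import *
st(); A=np.array([.5529,.0102]); go([*(A-.008*XD+[.001,0]),.0655],np.radians(17.3))
E
```

```text
t 43.2 pos [ 0.5826 -0.3468  0.1444] yawY 17.0 z [-0.001  0.001 -1.   ] F [ 0.4 -0.4 -0.3] M [-0.02  0.03  0.02] open 0.75 ff 0.0 q [ 0.56  0.87 -0.19  1.47  0.19  0.82  0.61]
turn [-0.001 -0.001 -0.005]
shift in old axes [0.3417 0.0773 0.0792] new axes [0.3414 0.0787 0.0789]
```

Request:
servo_tool(
  translation=[
    [0.057,0.013,0],
    [0.057,0.013,0],
    [0.057,0.013,0],
    [0.057,0.013,0],
    [0.057,0.013,0],
    [0.057,0.013,0],
    [0,0,0.04],
    [0,0,0.025],
    [0,0,0.01],
    [0,0,0],
  ],
  turn=[
    [0,0,-0.005],
    [0,0,0],
    [0,0,0],
    [0,0,0],
    [0,0,0],
    [0,0,0],
    [0,0,0],
    [0,0,0],
    [0,0,0],
    [0,0,0],
  ],
)

```text
clock: 44.45
tool_pos: [0.5549, 0.0025, 0.0699]
eef_rot: [0.592, 0.806, -0.0, -0.0]
contact_force: [-0.3, -0.1, 0.1]
opening: 0.75
finger_force: 0.0
```

```bash
python3 - <<'E'
from h import *
st(); A=np.array([.5529,.0102]); go([*(A-.008*XD+[.001,0]),.0515],np.radians(17.3))
E
```

```text
t 44.45 pos [0.5549 0.0025 0.0699] yawY 17.4 z [-0.001 -0.    -1.   ] F [-0.3 -0.1  0.1] M [-0.04  0.06 -0.03] open 0.75 ff 0.0 q [-0.04  0.86 -0.08  1.9   0.16  0.39  0.06]
turn [-0.001 -0.     0.002]
shift in old axes [-0.0004  0.0014  0.0184] new axes [-0.0004  0.0014  0.0184]
```

Request:
servo_tool(
  translation=[
    [0,0.0014,0.008],
    [0,0,0.008],
    [0,0,0.0025],
    [0,0,0],
  ],
  turn=[
    [0,0,0],
    [0,0,0],
    [0,0,0],
    [0,0,0],
  ],
)

```text
clock: 44.95
tool_pos: [0.5562, 0.003, 0.0515]
eef_rot: [0.592, 0.806, -0.0, -0.0]
contact_force: [-0.4, -0.3, 0.1]
opening: 0.754
finger_force: 0.0
```

Request:
servo_tool(
  translation=[
    [0,0,0],
    [0,0,0],
    [0,0,0],
    [0,0,0],
    [0,0,0],
    [0,0,-0.02],
    [0,0,-0.03],
    [0,0,-0.03],
    [0,0,0],
  ],
  turn=[
    [0,0,0],
    [0,0,0],
    [0,0,0],
    [0,0,0],
    [0,0,0],
    [0,0,0],
    [0,0,0],
    [0,0,0],
    [0,0,0],
  ],
  grip=0.3,
  grip_force=20,
)

```text
clock: 46.08
tool_pos: [0.5577, 0.003, 0.1334]
eef_rot: [0.592, 0.806, 0.001, 0.002]
contact_force: [0.0, 1.0, 0.1]
opening: 0.517
finger_force: 20.0
```

```bash
python3 - <<'E'
from h import *
st(); go([.4813,-.3048,.026],np.radians(17.3))
d=snap("top","t11"); W=world(d); hsv=cv2.cvtColor(d["img"],cv2.COLOR_RGB2HSV)
m=(hsv[...,1]<60)&(hsv[...,2]>120)&(abs(W[...,0]-.55)<.14)&(W[...,1]<-.2)&(W[...,1]>-.45)&(W[...,2]<.04)
k,l,s_,c=cv2.connectedComponentsWithStats(m.astype(np.uint8))
for i in range(1,k):
    if s_[i,4]>30: print(s_[i],c[i].round(),W[l==i].mean(0).round(4))
E
```

```text
t 46.08 pos [0.5577 0.003  0.1334] yawY 17.5 z [ 0.004  0.    -1.   ] F [0.  1.  0.1] M [-0.05  0.04 -0.03] open 0.517 ff 20.0 q [-0.02  0.75 -0.11  1.87  0.15  0.52  0.08]
turn [0.004 0.001 0.003]
shift in old axes [-0.2706 -0.1657  0.107 ] new axes [-0.2712 -0.1645  0.1074]
[342 159  14  22 129] [348. 170.] [ 0.6286 -0.3273  0.0145]
[306 174  23  22 350] [317. 185.] [ 0.5868 -0.2459  0.0118]
[324 217  24  22 363] [335. 228.] [ 0.4774 -0.2932  0.0119]
[338 244  24  10 121] [353. 250.] [ 0.4206 -0.4184 -0.2845]
```

Request:
servo_tool(
  translation=[
    [-0.0451,-0.0275,0],
    [-0.0451,-0.0275,0],
    [-0.0451,-0.0275,0],
    [-0.0451,-0.0275,0],
    [-0.0451,-0.0275,0],
    [-0.0451,-0.0275,0],
    [0,0,0.05],
    [0,0,0.04],
    [0,0,0.017],
    [0,0,0],
  ],
  turn=[
    [0,0,0],
    [0,0,0],
    [0,0,0],
    [0,0,0],
    [0,0,0],
    [0,0,0],
    [0,0,0],
    [0,0,0],
    [0,0,0],
    [0,0,0],
  ],
)

```text
clock: 47.38
tool_pos: [0.4794, -0.3039, 0.0233]
eef_rot: [0.591, 0.806, -0.0, -0.001]
contact_force: [-0.4, -0.3, -0.4]
opening: 0.516
finger_force: 20.0
```

Request:
servo_tool(
  translation=[
    [0,0,0],
    [0,0,0],
    [0,0,0],
    [0,0,-0.04],
    [0,0,-0.05],
    [0,0,-0.05],
    [0,0,0],
  ],
  turn=[
    [0,0,0],
    [0,0,0],
    [0,0,0],
    [0,0,0],
    [0,0,0],
    [0,0,0],
    [0,0,0],
  ],
  grip=0.62,
)

```text
clock: 48.25
tool_pos: [0.4826, -0.306, 0.1688]
eef_rot: [0.592, 0.806, 0.001, 0.004]
contact_force: [0.1, -0.9, -0.3]
opening: 0.617
finger_force: 0.0
```

Request:
servo_tool(
  translation=[
    [-0.05,0,-0.02],
    [-0.05,0,-0.02],
    [0,0,0],
    [0,0,0],
  ],
  turn=[
    [0,0,0],
    [0,0,0],
    [0,0,0],
    [0,0,0],
  ],
)

```text
clock: 48.75
tool_pos: [0.5094, -0.3989, 0.2033]
eef_rot: [0.591, 0.806, 0.0, -0.001]
contact_force: [0.2, 1.4, -0.4]
opening: 0.618
finger_force: 0.0
```

```bash
python3 - <<'E'
from h import *
st(); d=snap("top"); W=world(d); hsv=cv2.cvtColor(d["img"],cv2.COLOR_RGB2HSV)
m=(hsv[...,1]<60)&(hsv[...,2]>120)&(abs(W[...,0]-.55)<.14)&(W[...,1]<-.2)&(W[...,1]>-.45)&(W[...,2]<.05)&(W[...,2]>0)
k,l,s_,c=cv2.connectedComponentsWithStats(m.astype(np.uint8))
for i in range(1,k):
    if s_[i,4]>30: print(s_[i],c[i].round(),W[l==i].mean(0).round(4))
p=(W[...,2]>.09)&(W[...,2]<.105)&(np.hypot(W[...,0]-.55,W[...,1]-.085)<.03); print("post",W[p].mean(0))
w=snap("wrist")["img"]; sd=snap("side")["img"]
cv2.imwrite("pics/m12.png",cv2.resize(np.vstack([np.hstack([d["img"][110:300,110:410],sd[110:300,150:450]]),np.hstack([cv2.resize(w,(300,225)),0*cv2.resize(w,(300,225))])]),(800,553))[:,:,::-1])
E
```

```text
t 48.75 pos [ 0.5094 -0.3989  0.2033] yawY 17.5 z [-0.002  0.002 -1.   ] F [ 0.2  1.4 -0.4] M [-0.06  0.02  0.01] open 0.618 ff 0.0 q [ 0.73  0.76 -0.25  1.52  0.22  0.88  0.71]
[342 159  13  22 122] [348. 169.] [ 0.6296 -0.3264  0.0148]
[306 174  23  22 348] [317. 185.] [ 0.5868 -0.246   0.0117]
[324 216  25  23 389] [336. 227.] [ 0.4784 -0.2936  0.017 ]
post [0.55124999 0.08380784 0.09784177]
```

View pics/m12.png

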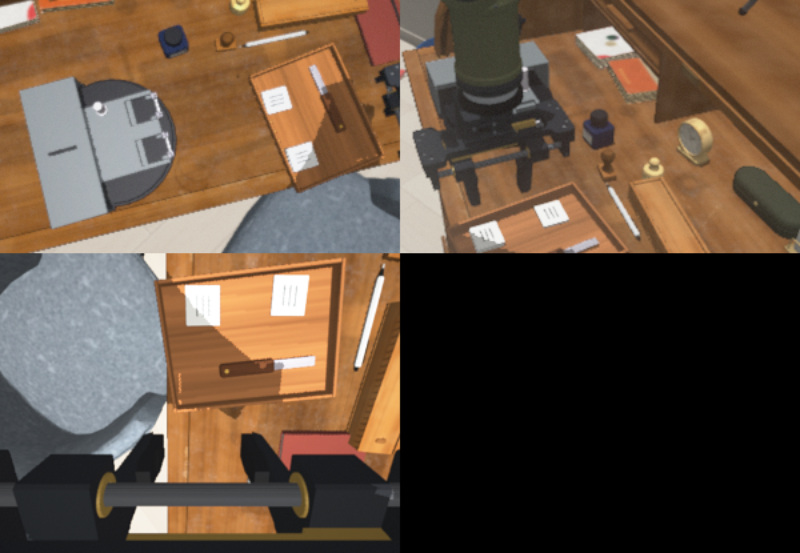

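All three covers are in the tray, with the third stacked on cover B at (300,155) and the other at (275,98) in the upper left panel. The lever is at (328,100), and the ink bottle and stamp have not moved. One last numeric check of the dock angle before handing in.

```bash
python3 - <<'E'
from h import *
d=snap("top"); W=world(d); hsv=cv2.cvtColor(d["img"],cv2.COLOR_RGB2HSV)
# deck plane pixels (grey, z~48): its side edges run along dock x
m=((abs(W[...,2]-.049)<.005)&(hsv[...,1]<60)&(hsv[...,2]>110)&(np.hypot(W[...,0]-.495,W[...,1]-.064)<.12)).astype(np.uint8)
d0=dict(np.load("top0.npz")); W0=world(d0); h0=cv2.cvtColor(d0["img"],cv2.COLOR_RGB2HSV)
m0=((abs(W0[...,2]-.049)<.005)&(h0[...,1]<60)&(h0[...,2]>110)&(np.hypot(W0[...,0]-.495,W0[...,1]-.064)<.12)).astype(np.uint8)
for dd,mm in((d0,m0),(d,m)):
    c=max(cv2.findContours(mm,0,1)[0],key=cv2.contourArea)[:,0]; q=cv2.minAreaRect((onplane(dd,c,.048)[:,:2]*1000).astype(np.float32)); print(np.round(q[0],1),np.round(q[1],1),round(q[2],2))
E
```

```text
[506.8  34.5] [139.8 132.2] 17.29
[506.5  35.5] [139.4 131.7] 18.14
```

```bash
python3 -c "
from plant import r
print(r.finish_job())"
```

```text
the job is handed in; nothing more can be done
None
```

I handed the job in with all three covers and the lever tool lying in the tray and the dock turned to its second stop (deck within about 1° of its starting alignment). The ink bottle and rubber stamp look unmoved in the final pictures, and the hand-in call returned no verdict.

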